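# Sort puller screws by thread pitch on the notched gauge plate

### The job

Sort the three puller screws on the bench by thread pitch, one at a time and in any order: set each one's thread on its matching notches of the gauge plate (coarse at the yellow end, fine at the blue end) until it drops fully home between the teeth, and keep it there for a moment. Then lay it flat on the floor of the tray of that colour, without dropping it, before touching the next. Both coarse screws end in the yellow tray and the fine one in the blue tray, and everything else stays where it is.

Things in the scene. Friction and masses are not known exactly. Their poses are not given: they have to be found in the camera images.
- coarse_screw_1: One of two alike steel puller screws of COARSE 10 mm pitch: 8 wide-set rings 5 mm high, at x = -35, -25 .. 35 mm, crests 2.4 mm wide, 30 mm outside diameter. Origin on the axis mid-thread (a groove), x towards the hex head. Thread -42 to 42 mm, nose to -48, neck, head 48 to 64 (30 mm across flats). Lies level, axis 15 mm up, along y, head to the left. 0.5 kg, centre of mass at x = 13: grip across the thread there.
- coarse_screw_2: The other coarse screw, alike in everything to coarse_screw_1.
- fine_screw: The one steel puller screw of FINE 6 mm pitch: 14 close rings 3 mm high, at x = -39, -33 .. 39 mm, crests 1.4 mm wide. All else (origin mid-thread, axes, 30 mm diameter, lengths, head, weight, lying level with the axis 15 mm up) as coarse_screw_1. All rings are plain, no helix: rolling shifts nothing.
- gauge: Bright notched gauge plate, bolted down, on edge along its y axis: 12 mm thick (x), 170 mm long, on a grey foot 90 x 190 x 8 mm. Origin under the foot's centre, z up. Tooth tips 75 mm above the bench on two lands centred 60 mm from the middle: coarse at the +y end (yellow paint), fine at the -y end (blue); between them the edge drops to 45 mm. A screw lies along y, head either way, its ends hanging clear.
- coarse_notches (a point): Middle of the coarse land at tooth-tip height, on the centre tooth; axes as gauge. 5 teeth, 10 mm pitch, tips 2.4 mm wide, notches 5 mm deep, 7.6 mm wide at the mouth. A coarse screw fully home has its axis 10 mm above this point (15 when riding on the tips) and its origin a whole number of pitches (0, 10 or 20 mm) from it along y. Within 2 mm of that it slips in by itself.
- fine_notches (a point): Middle of the fine land at tooth-tip height, on the centre tooth; axes as gauge. 7 teeth, 6 mm pitch, tips 1.6 mm wide, notches 3 mm deep, 4.4 mm wide at the mouth. The fine screw fully home has its axis 12 mm above this point (15 when riding on the tips) and its origin a whole number of pitches (0, 6, 12 or 18 mm) from it along y. Within 1.2 mm of that it slips in by itself.
- yellow_tray: Yellow open tray for coarse screws, fixed, 184 (x) x 170 (y) mm outside, 34 mm high, walls and floor 4 mm, dark liner. Origin under its centre, z up. Room for two screws side by side along y, 40 mm either side of the middle. A screw lying in it has its axis 19 mm above the bench.
- blue_tray: Blue open tray for the fine screw, fixed, same size and axes as the yellow one; the trays stand left and right of the gauge and may be swapped.
- float_bowl: Bystander: zinc float bowl 95 x 60 x 42 mm, beyond the left tray.
- spacer_plate: Bystander: brown spacer plate with four bores, 115 x 115 x 14 mm, beyond the right tray.
- hardware_jar: Bystander: glass jar with black lid, 68 mm across, 78 mm high, beyond the left tray.
- screwdriver: Bystander: red screwdriver 200 mm long, lying near the robot at the left.
- wrench: Bystander: steel wrench 180 mm long, lying near the robot at the right.
- oil_can: Bystander: grey oil can 54 mm across, 140 mm high with spout, beyond the wrench at the right.
Things that resemble listed ones, but are neither listed nor needed, are in the scene too. What is shaped like the coarse_screw_2 but green or pink is not meant.

How it is judged (in metres and radians):
On the way, in this order (a step that is already met when the one before it is completed fails the run):
1. A first screw is fully home in its own notches, the other two still where they lay ((((y of coarse_screw_1 in the frame of coarse_notches between -0.022 and 0.022 m and x of coarse_screw_1 in the frame of coarse_notches between -0.006 and 0.006 m and z of coarse_screw_1 in the frame of coarse_notches between 0.004 and 0.012 m and angle between the x axis of coarse_screw_1 and the y axis of gauge, either way round below 0.07 rad) and distance of each of coarse_screw_2, fine_screw from where it was at the start of the episode below 0.03 m) or ((y of coarse_screw_2 in the frame of coarse_notches between -0.022 and 0.022 m and x of coarse_screw_2 in the frame of coarse_notches between -0.006 and 0.006 m and z of coarse_screw_2 in the frame of coarse_notches between 0.004 and 0.012 m and angle between the x axis of coarse_screw_2 and the y axis of gauge, either way round below 0.07 rad) and distance of each of coarse_screw_1, fine_screw from where it was at the start of the episode below 0.03 m) or ((y of fine_screw in the frame of fine_notches between -0.022 and 0.022 m and x of fine_screw in the frame of fine_notches between -0.006 and 0.006 m and z of fine_screw in the frame of fine_notches between 0.004 and 0.0135 m and angle between the x axis of fine_screw and the y axis of gauge, either way round below 0.07 rad) and distance of each of coarse_screw_1, coarse_screw_2 from where it was at the start of the episode below 0.03 m))), for 0.3 s.
2. That screw lies let go in the tray of its colour, the other two still where they lay ((((horizontal distance between coarse_screw_1 and yellow_tray below 0.09 m and z of coarse_screw_1 in the frame of yellow_tray below 0.028 m and contact force between the fingers and coarse_screw_1 below 0.5 N) and distance of each of coarse_screw_2, fine_screw from where it was at the start of the episode below 0.03 m) or ((horizontal distance between coarse_screw_2 and yellow_tray below 0.09 m and z of coarse_screw_2 in the frame of yellow_tray below 0.028 m and contact force between the fingers and coarse_screw_2 below 0.5 N) and distance of each of coarse_screw_1, fine_screw from where it was at the start of the episode below 0.03 m) or ((horizontal distance between fine_screw and blue_tray below 0.09 m and z of fine_screw in the frame of blue_tray below 0.028 m and contact force between the fingers and fine_screw below 0.5 N) and distance of each of coarse_screw_1, coarse_screw_2 from where it was at the start of the episode below 0.03 m))), for 0.2 s.
3. A second screw is fully home in its own notches, the third still where it lay ((((horizontal distance between coarse_screw_1 and yellow_tray below 0.09 m and z of coarse_screw_1 in the frame of yellow_tray below 0.028 m and contact force between the fingers and coarse_screw_1 below 0.5 N) and (y of coarse_screw_2 in the frame of coarse_notches between -0.022 and 0.022 m and x of coarse_screw_2 in the frame of coarse_notches between -0.006 and 0.006 m and z of coarse_screw_2 in the frame of coarse_notches between 0.004 and 0.012 m and angle between the x axis of coarse_screw_2 and the y axis of gauge, either way round below 0.07 rad) and distance of fine_screw from where it was at the start of the episode below 0.03 m) or ((horizontal distance between coarse_screw_1 and yellow_tray below 0.09 m and z of coarse_screw_1 in the frame of yellow_tray below 0.028 m and contact force between the fingers and coarse_screw_1 below 0.5 N) and (y of fine_screw in the frame of fine_notches between -0.022 and 0.022 m and x of fine_screw in the frame of fine_notches between -0.006 and 0.006 m and z of fine_screw in the frame of fine_notches between 0.004 and 0.0135 m and angle between the x axis of fine_screw and the y axis of gauge, either way round below 0.07 rad) and distance of coarse_screw_2 from where it was at the start of the episode below 0.03 m) or ((horizontal distance between coarse_screw_2 and yellow_tray below 0.09 m and z of coarse_screw_2 in the frame of yellow_tray below 0.028 m and contact force between the fingers and coarse_screw_2 below 0.5 N) and (y of coarse_screw_1 in the frame of coarse_notches between -0.022 and 0.022 m and x of coarse_screw_1 in the frame of coarse_notches between -0.006 and 0.006 m and z of coarse_screw_1 in the frame of coarse_notches between 0.004 and 0.012 m and angle between the x axis of coarse_screw_1 and the y axis of gauge, either way round below 0.07 rad) and distance of fine_screw from where it was at the start of the episode below 0.03 m) or ((horizontal distance between coarse_screw_2 and yellow_tray below 0.09 m and z of coarse_screw_2 in the frame of yellow_tray below 0.028 m and contact force between the fingers and coarse_screw_2 below 0.5 N) and (y of fine_screw in the frame of fine_notches between -0.022 and 0.022 m and x of fine_screw in the frame of fine_notches between -0.006 and 0.006 m and z of fine_screw in the frame of fine_notches between 0.004 and 0.0135 m and angle between the x axis of fine_screw and the y axis of gauge, either way round below 0.07 rad) and distance of coarse_screw_1 from where it was at the start of the episode below 0.03 m) or ((horizontal distance between fine_screw and blue_tray below 0.09 m and z of fine_screw in the frame of blue_tray below 0.028 m and contact force between the fingers and fine_screw below 0.5 N) and (y of coarse_screw_1 in the frame of coarse_notches between -0.022 and 0.022 m and x of coarse_screw_1 in the frame of coarse_notches between -0.006 and 0.006 m and z of coarse_screw_1 in the frame of coarse_notches between 0.004 and 0.012 m and angle between the x axis of coarse_screw_1 and the y axis of gauge, either way round below 0.07 rad) and distance of coarse_screw_2 from where it was at the start of the episode below 0.03 m) or ((horizontal distance between fine_screw and blue_tray below 0.09 m and z of fine_screw in the frame of blue_tray below 0.028 m and contact force between the fingers and fine_screw below 0.5 N) and (y of coarse_screw_2 in the frame of coarse_notches between -0.022 and 0.022 m and x of coarse_screw_2 in the frame of coarse_notches between -0.006 and 0.006 m and z of coarse_screw_2 in the frame of coarse_notches between 0.004 and 0.012 m and angle between the x axis of coarse_screw_2 and the y axis of gauge, either way round below 0.07 rad) and distance of coarse_screw_1 from where it was at the start of the episode below 0.03 m))), for 0.3 s.
4. The second screw lies let go in the tray of its colour, the third still where it lay ((((horizontal distance between coarse_screw_2 and yellow_tray below 0.09 m and z of coarse_screw_2 in the frame of yellow_tray below 0.028 m and contact force between the fingers and coarse_screw_2 below 0.5 N) and (horizontal distance between fine_screw and blue_tray below 0.09 m and z of fine_screw in the frame of blue_tray below 0.028 m and contact force between the fingers and fine_screw below 0.5 N) and distance of coarse_screw_1 from where it was at the start of the episode below 0.03 m) or ((horizontal distance between coarse_screw_1 and yellow_tray below 0.09 m and z of coarse_screw_1 in the frame of yellow_tray below 0.028 m and contact force between the fingers and coarse_screw_1 below 0.5 N) and (horizontal distance between fine_screw and blue_tray below 0.09 m and z of fine_screw in the frame of blue_tray below 0.028 m and contact force between the fingers and fine_screw below 0.5 N) and distance of coarse_screw_2 from where it was at the start of the episode below 0.03 m) or ((horizontal distance between coarse_screw_1 and yellow_tray below 0.09 m and z of coarse_screw_1 in the frame of yellow_tray below 0.028 m and contact force between the fingers and coarse_screw_1 below 0.5 N) and (horizontal distance between coarse_screw_2 and yellow_tray below 0.09 m and z of coarse_screw_2 in the frame of yellow_tray below 0.028 m and contact force between the fingers and coarse_screw_2 below 0.5 N) and distance of fine_screw from where it was at the start of the episode below 0.03 m))), for 0.2 s.
5. The last screw is fully home in its own notches, the other two in their trays ((((horizontal distance between coarse_screw_2 and yellow_tray below 0.09 m and z of coarse_screw_2 in the frame of yellow_tray below 0.028 m and contact force between the fingers and coarse_screw_2 below 0.5 N) and (horizontal distance between fine_screw and blue_tray below 0.09 m and z of fine_screw in the frame of blue_tray below 0.028 m and contact force between the fingers and fine_screw below 0.5 N) and (y of coarse_screw_1 in the frame of coarse_notches between -0.022 and 0.022 m and x of coarse_screw_1 in the frame of coarse_notches between -0.006 and 0.006 m and z of coarse_screw_1 in the frame of coarse_notches between 0.004 and 0.012 m and angle between the x axis of coarse_screw_1 and the y axis of gauge, either way round below 0.07 rad)) or ((horizontal distance between coarse_screw_1 and yellow_tray below 0.09 m and z of coarse_screw_1 in the frame of yellow_tray below 0.028 m and contact force between the fingers and coarse_screw_1 below 0.5 N) and (horizontal distance between fine_screw and blue_tray below 0.09 m and z of fine_screw in the frame of blue_tray below 0.028 m and contact force between the fingers and fine_screw below 0.5 N) and (y of coarse_screw_2 in the frame of coarse_notches between -0.022 and 0.022 m and x of coarse_screw_2 in the frame of coarse_notches between -0.006 and 0.006 m and z of coarse_screw_2 in the frame of coarse_notches between 0.004 and 0.012 m and angle between the x axis of coarse_screw_2 and the y axis of gauge, either way round below 0.07 rad)) or ((horizontal distance between coarse_screw_1 and yellow_tray below 0.09 m and z of coarse_screw_1 in the frame of yellow_tray below 0.028 m and contact force between the fingers and coarse_screw_1 below 0.5 N) and (horizontal distance between coarse_screw_2 and yellow_tray below 0.09 m and z of coarse_screw_2 in the frame of yellow_tray below 0.028 m and contact force between the fingers and coarse_screw_2 below 0.5 N) and (y of fine_screw in the frame of fine_notches between -0.022 and 0.022 m and x of fine_screw in the frame of fine_notches between -0.006 and 0.006 m and z of fine_screw in the frame of fine_notches between 0.004 and 0.0135 m and angle between the x axis of fine_screw and the y axis of gauge, either way round below 0.07 rad)))), for 0.3 s.
At the end, for the whole second after the job is handed in: Each screw, after being fully home in its notches (axis at most 12 mm coarse, 13.5 mm fine, above the tips, along the plate), lies let go and at rest in its colour's tray: mid-thread within 90 mm of the tray's middle, under 28 mm above the bench, level within 0.15 rad (horizontal distance between each of coarse_screw_1, coarse_screw_2 and yellow_tray below 0.09 m and z of each of coarse_screw_1, coarse_screw_2 in the frame of yellow_tray below 0.028 m and contact force between the fingers and coarse_screw_1 below 0.5 N and contact force between the fingers and coarse_screw_2 below 0.5 N and horizontal distance between fine_screw and blue_tray below 0.09 m and z of fine_screw in the frame of blue_tray below 0.028 m and contact force between the fingers and fine_screw below 0.5 N and angle between coarse_screw_1's own x axis and vertical between 1.42 and 1.72 rad and angle between coarse_screw_2's own x axis and vertical between 1.42 and 1.72 rad and angle between fine_screw's own x axis and vertical between 1.42 and 1.72 rad and linear speed of each of coarse_screw_1, coarse_screw_2, fine_screw below 0.05 m/s); the robot touches nothing.
It fails at once if a screw falls free (faster than 0.7 m/s and not held) ((linear speed of coarse_screw_1 above 0.7 m/s and contact force between the fingers and coarse_screw_1 below 0.1 N) or (linear speed of coarse_screw_2 above 0.7 m/s and contact force between the fingers and coarse_screw_2 below 0.1 N) or (linear speed of fine_screw above 0.7 m/s and contact force between the fingers and fine_screw below 0.1 N)).
It fails at once if a bystander is moved by more than 30 mm (distance of any of float_bowl, spacer_plate, hardware_jar, screwdriver, wrench, oil_can from where it was at the start of the episode above 0.03 m).
It also fails if it takes over 72 s, if anything falls off the work surface, if the arm or the gripper's body presses on something with over 40 N, if the wrist force passes 120 N, or if a joint passes its speed limit or range.

### The arm

A 6-joint arm with a two-finger parallel gripper is mounted at the origin on the work surface. World frame = base frame: x ahead of the robot, y to its left, z up, the work surface at z = 0. Lengths are in mm, angles in rad, forces in N, time in s.
With the tool pointing down it reaches from about 350 to 975 mm from the base axis. Payload 7.1 kg.
Tool frame: the origin (TCP) lies on the front face of the gripper's body, between the roots of the fingers; the fingertips stand 80 mm ahead of it and the grasp point (between the pads) lies 61 mm ahead of it (ctrl.tcp_to_grasp is the distance from the TCP to the grasp point, in mm); z points along the fingers, y is the direction in which the jaws open and shut (so a half turn about z gives the same grasp; the last joint's range is limited). The gripper opens to 88 mm and grips with 3 to 60 N. Pads are 20 mm wide; open, the fingers measure 115 mm over their backs; the gripper's body (75 mm by 178 mm) begins 61 mm behind the grasp point.
Start: joints at [1.277, 0.423, 1.63, -0, 1.089, -0.019], TCP at [169.565, 601.542, 302.675] pointing down, gripper open.
Joint ranges: [-3, 3], [-0.9, 2.11], [0.09, 2.58], [-1.31, 4.45], [0.11, 2.69], [-2.54, 2.54]. Speed limits (rad/s): [2.39, 2.39, 3.01, 3.14, 3.14, 3.14].

### API

Orientations are given as a rotation vector (axis times angle).
In Python, from workcell import telemetry, get_image, ctrl gives the robot as it stands.
- The arm moves only by the tool send_rows, never from a script. Its argument "rows" is a list of rows, each a list of 5 numbers: the shift along the tool's x, y, z in m, then the turn about the tool's z in rad, then the opening, from -1 (shut) to 1 (fully open). A call has 1 to 5 rows; each row shifts and turns the commanded pose from where the row before left it, along the tool's axes as they then stand; what a row does not reach is not made up. A row lasts 1/10 s, in which the tool goes at most 50 mm and 8.59 degrees, less where a joint would pass 70% of its speed; a pose out of reach is approached as far as the arm can. A call with a gripper value outside its range is refused whole. The fingers move at their own pace and stop on an object; the grip force is fixed at half the most. Time passes only in rows, so rows that do not move let the fingers close. It gives the time, the measured TCP pose, the force and the opening at its end, in the units of the state.
- telemetry.get_obs(): the state, without advancing time (a new reading comes with each control period).
- get_image(name): name is "side" or "top" or "wrist"; returns a dict with "color" (384x512x3 uint8, blue, green, red), "z_map" (384x512 float32, mm along the optical axis (not along the pixel's ray), 0 where there is no reading), "camera_matrix" (3x3 intrinsics, pixels), "rvec" (rotation vector, rad) and "tvec" (3), from world to camera coordinates, as OpenCV has them. Camera axes: x right, y down, z forward; pixel columns grow to the right and rows downward; lengths in mm; the calibration is good to about 2 mm. A picture is of the moment at which its call begins.
- ctrl.close_job(): hands the job in, once; it reports no verdict.
The state is a dict: "t": time; "qpos": joint angles; "qvel": joint speeds; "joint_torque": joint torques, N m; "ee_pos": TCP position; "orientation": TCP orientation; "ft_force": force on the tool from outside, world axes, zero at the start; "moment": the same for the moment, N m; "width": finger opening in mm.
Only numpy, scipy, OpenCV 4.12 (cv2) and the standard library are available. Lean on these libraries where they do the work, as an engineer would, in place of code of your own. Each camera call takes 0.05 s, during which the arm holds its last target.

## Working session

There is one attempt and no reset: what is moved stays moved. The work goes in short steps, Python scripts to look and compute and a tool call to move; the robot and the scene stay as the last step left them, time stands still between calls to the robot, and variables do not carry over. Pictures are saved under pics/ and viewed, and the job is handed in when it is done.

Besides the shell and the picture viewer there is one more tool, called after "Emit:" by a JSON object that holds its "name" and its "arguments", one argument or row to a line. send_rows: Moves the arm, as the interface text tells. Its arguments: {"type":"object","properties":{"rows":{"type":"array"}},"required":["rows"]}

```bash
ls; mkdir -p pics; cat > h.py <<'E'
import numpy as np, cv2
from workcell import telemetry, get_image, ctrl
def snap(n,f):
    im=get_image(n); np.savez('pics/'+f+'.npz',**im); cv2.imwrite('pics/'+f+'.png',im['color']); return im
def load(f): return dict(np.load('pics/'+f+'.npz'))
def world(im,u,v,z=None,d=None):
    K=im['camera_matrix'];R=cv2.Rodrigues(im['rvec'])[0];t=im['tvec'].reshape(3)
    r=np.linalg.inv(K)@np.array([u,v,1.]); c=-R.T@t; w=R.T@r
    if z is not None: s=(z-c[2])/w[2]
    else: s=im['z_map'][int(round(v)),int(round(u))] if d is None else d
    return c+s*w
def crop(f,x0,y0,x1,y1,s,o):
    c=cv2.imread('pics/'+f+'.png')[y0:y1,x0:x1]
    cv2.imwrite('pics/'+o+'.png',cv2.resize(c,None,fx=s,fy=s,interpolation=cv2.INTER_CUBIC))
E
python3 - <<'E'
from h import *
o=telemetry.get_obs();print({k:np.round(v,3) for k,v in o.items()})
for n in['top','side','wrist']:
    im=snap(n,n+'0'); R=cv2.Rodrigues(im['rvec'])[0]; print(n,(-R.T@im['tvec'].reshape(3)).round(1),im['camera_matrix'][0,0]); print(R.round(2))
E
```

```text
pics
{'t': np.float64(0.0), 'qpos': array([ 1.277,  0.424,  1.631, -0.   ,  1.089, -0.019]), 'qvel': array([ 0.003, -0.   , -0.001,  0.001,  0.   ,  0.   ]), 'joint_torque': array([ 2.0000e-03, -5.4465e+01, -2.7367e+01,  6.4000e-02,  2.3000e-02,
       -0.0000e+00]), 'ee_pos': array([169.441, 601.143, 301.925]), 'orientation': array([-4.300e-01, -3.112e+00,  2.000e-03]), 'ft_force': array([-0.301, -0.055, -0.877]), 'moment': array([ 0.052,  0.002, -0.02 ]), 'width': np.float64(88.061)}
top [ 372.6  -35.7 1316. ] 474.07966466292794
[[ 0.01 -1.    0.  ]
 [-0.99 -0.01 -0.14]
 [ 0.14 -0.   -0.99]]
side [ 425.2 -677.2  762.9] 351.12080382111844
[[ 0.98 -0.19 -0.01]
 [-0.14 -0.7  -0.7 ]
 [ 0.13  0.69 -0.71]]
wrist [ 96.3 621.7 383.9] 319.14123882374116
[[ 0.27  0.96  0.  ]
 [ 0.93 -0.26  0.27]
 [ 0.26 -0.07 -0.96]]
```

View pics/top0.png

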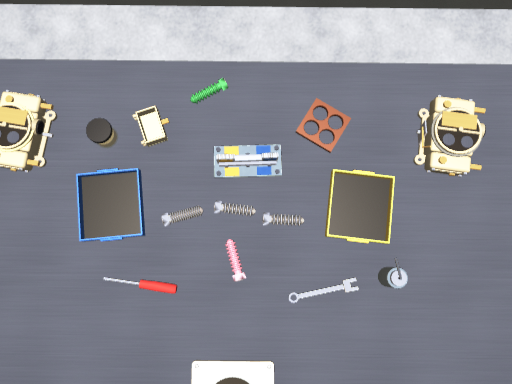

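View pics/side0.png

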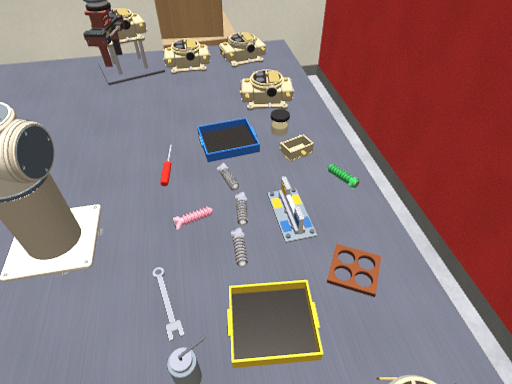

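View pics/wrist0.png

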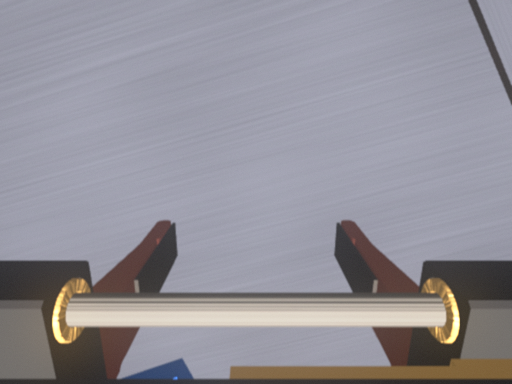

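The top view shows the screws at about (184,215), (236,209) and (285,219). The gauge is near (248,160), the blue tray at left (110,205) and the yellow one at right (361,206). I'll enlarge it.

```bash
python3 - <<'E'
from h import *
crop('top0',155,190,315,235,5,'c1'); crop('top0',205,135,295,185,8,'c2'); crop('side0',205,155,325,275,5,'c3')
E
```

```text
(no output)
```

View pics/c1.png

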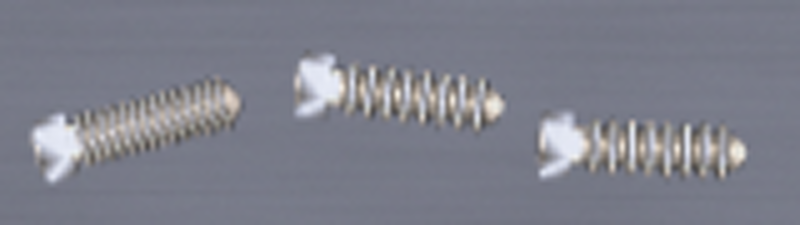

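View pics/c2.png

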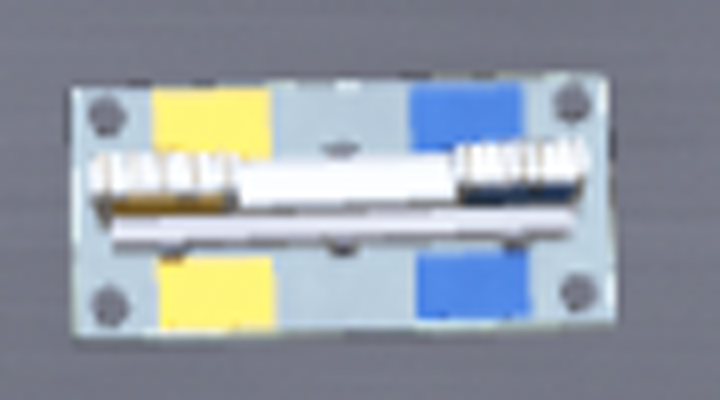

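View pics/c3.png

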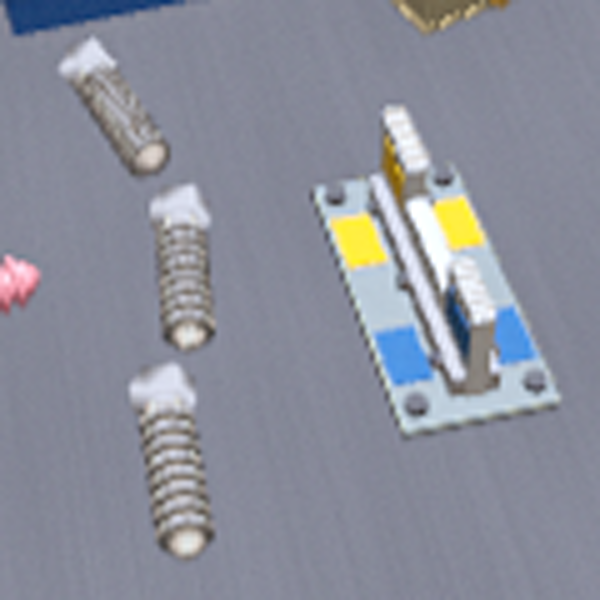

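The left screw, (184,215), has close rings, so it is the fine one. The middle and right screws are coarse. The gauge's yellow (coarse) end is at the left, +y. Next I'll get rough positions from the top camera.

```bash
python3 - <<'E'
from h import *
im=load('top0'); H,W=im['z_map'].shape
K=im['camera_matrix'];R=cv2.Rodrigues(im['rvec'])[0];t=im['tvec'].reshape(3)
u,v=np.meshgrid(np.arange(W),np.arange(H)); r=np.stack([(u-K[0,2])/K[0,0],(v-K[1,2])/K[1,1],np.ones_like(u,float)],-1)*im['z_map'][...,None]
P=(r-t)@R
print('bench',np.median(P[180:200,280:320,2]),np.median(P[230:260,60:100,2]))
for n,(x0,y0,x1,y1) in dict(fine=(155,200,208,232),c_mid=(208,195,260,222),c_right=(260,205,310,232),gauge=(210,140,288,182),blue=(70,163,150,248),yel=(320,163,402,248)).items():
    Q=P[y0:y1,x0:x1].reshape(-1,3); zs=Q[:,2]
    m=(zs>8)&(zs<45) if n not in('gauge',) else (zs>4)&(zs<100)
    A=Q[m]; (cx,cy),(w,h),a=cv2.minAreaRect(A[:,:2].astype(np.float32)); print(n,m.sum(),'rect',round(cx,1),round(cy,1),round(w,1),round(h,1),round(a,2),'z',np.percentile(zs[m],[5,50,99]).round(1))
    c=A[:,:2].mean(0); U,S,V=np.linalg.svd(A[:,:2]-c); print('   mean',c.round(1),'dir',V[0].round(3))
E
```

```text
bench 0.49599070688721925 1.415936333070627
fine 413 rect 489.6 141.6 44.5 112.8 13.01 z [17.  26.7 34.6]
   mean [493.5 145. ] dir [ 0.27  -0.963]
c_mid 382 rect 509.5 0.2 112.4 44.7 78.52 z [17.5 26.  34.7]
   mean [513.    3.4] dir [-0.111 -0.994]
c_right 383 rect 491.3 -141.1 133.7 49.2 85.82 z [16.7 25.4 34.3]
   mean [ 485. -130.] dir [0.037 0.999]
gauge 2182 rect 651.2 -37.6 118.6 218.3 0.5 z [ 5.  10.8 76.8]
   mean [648.2 -34.8] dir [ 0.04  -0.999]
blue 1509 rect 521.4 352.5 216.3 222.4 89.42 z [ 8.2 19.8 39.4]
   mean [523.5 347. ] dir [-0.995 -0.097]
yel 1464 rect 529.6 -353.0 215.2 211.9 89.27 z [ 8.2 17.5 39.6]
   mean [ 525.8 -349.2] dir [-0.979  0.203]
```

```bash
cat >> h.py <<'E'
def pose():
    o=telemetry.get_obs(); R=cv2.Rodrigues(np.array(o['orientation']))[0]
    return np.array(o['ee_pos']),np.degrees(np.arctan2(R[1,0],R[0,0])),o,R
def plan(x,y,z,yaw,g,n=None,frm=None):
    p,a,o,R=pose()
    if frm is not None: p,a=np.array(frm[:3],float),frm[3]
    d=np.array([x,y,z])-p; da=(yaw-a+180)%360-180
    if n is None: n=int(max(np.ceil(np.linalg.norm(d)/49),np.ceil(abs(da)/8.5),1))
    out=[]
    for i in range(n):
        th=np.radians(a+da*i/n); s=d/n/1000
        tx=np.array([np.cos(th),np.sin(th)]); ty=np.array([np.sin(th),-np.cos(th)])
        out.append([round(float(s[:2]@tx),4),round(float(s[:2]@ty),4),round(float(-s[2]),4),round(float(-np.radians(da)/n),4),g])
    print('t',round(float(o['t']),2),'at',p.round(1),round(float(a),2),'n',n)
    for k in range(0,n,5): print(out[k:k+5])
E
python3 - <<'E'
from h import *
p,a,o,R=pose();print(R.round(3))
plan(505,-70,200,83.6,1)
E
```

```text
[[-0.962  0.271 -0.   ]
 [ 0.271  0.962 -0.001]
 [-0.    -0.001 -1.   ]]
t 0.15 at [169.5 601.2 302.1] 164.26 n 16
[[-0.0316, -0.0347, 0.0064, 0.088, 1], [-0.0345, -0.0318, 0.0064, 0.088, 1], [-0.0372, -0.0286, 0.0064, 0.088, 1], [-0.0395, -0.0253, 0.0064, 0.088, 1], [-0.0416, -0.0217, 0.0064, 0.088, 1]]
[[-0.0433, -0.0179, 0.0064, 0.088, 1], [-0.0447, -0.0141, 0.0064, 0.088, 1], [-0.0458, -0.0101, 0.0064, 0.088, 1], [-0.0465, -0.006, 0.0064, 0.088, 1], [-0.0469, -0.0019, 0.0064, 0.088, 1]]
[[-0.0468, 0.0022, 0.0064, 0.088, 1], [-0.0465, 0.0063, 0.0064, 0.088, 1], [-0.0457, 0.0104, 0.0064, 0.088, 1], [-0.0446, 0.0144, 0.0064, 0.088, 1], [-0.0432, 0.0182, 0.0064, 0.088, 1]]
[[-0.0414, 0.022, 0.0064, 0.088, 1]]
```

Emit:
{"name": "send_rows", "arguments": {
  "rows": [
    [-0.0316,-0.0347,0.0064,0.088,1],
    [-0.0345,-0.0318,0.0064,0.088,1],
    [-0.0372,-0.0286,0.0064,0.088,1],
    [-0.0395,-0.0253,0.0064,0.088,1],
    [-0.0416,-0.0217,0.0064,0.088,1]
  ]
}}

```text
t: 0.65
ee_pos: [274.8, 389.9, 270.4]
orientation: [1.103, 2.941, -0.0]
ft_force: [1.5, -0.4, 0.4]
width: 88.0
```

Emit:
{"name": "send_rows", "arguments": {
  "rows": [
    [-0.0433,-0.0179,0.0064,0.088,1],
    [-0.0447,-0.0141,0.0064,0.088,1],
    [-0.0458,-0.0101,0.0064,0.088,1],
    [-0.0465,-0.006,0.0064,0.088,1],
    [-0.0469,-0.0019,0.0064,0.088,1]
  ]
}}

```text
t: 1.15
ee_pos: [379.7, 180.2, 238.6]
orientation: [1.719, 2.629, 0.001]
ft_force: [0.8, 0.1, 1.0]
width: 87.9
```

Emit:
{"name": "send_rows", "arguments": {
  "rows": [
    [-0.0468,0.0022,0.0064,0.088,1],
    [-0.0465,0.0063,0.0064,0.088,1],
    [-0.0457,0.0104,0.0064,0.088,1],
    [-0.0446,0.0144,0.0064,0.088,1],
    [-0.0432,0.0182,0.0064,0.088,1]
  ]
}}

```text
t: 1.65
ee_pos: [484.5, -29.7, 206.4]
orientation: [-2.252, -2.19, -0.0]
ft_force: [0.6, 0.7, 0.3]
width: 87.7
```

```bash
python3 - <<'E'
from h import *
print(pose()[0],pose()[1],telemetry.get_obs()['t'])
plan(505,-70,200,83.6,1)
im=snap('wrist','w1')
E
```

```text
[484.47545717 -29.73366372 206.37729859] 88.39809924068065 1.65
t 1.65 at [484.5 -29.7 206.4] 88.4 n 1
[[-0.0397, 0.0216, 0.0064, 0.0837, 1]]
```

View pics/w1.png

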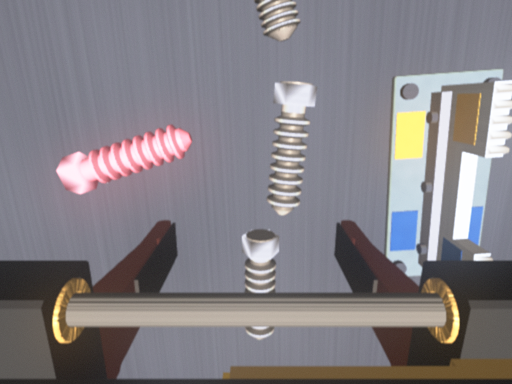

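The wrist view shows the fine screw at the top (280,15), the middle coarse one at (290,150), the right coarse one at (260,280), and the gauge at right. Next, a closer look at the middle screw.

```bash
python3 - <<'E'
from h import *
plan(508,-75,160,83.6,1)
E
```

```text
t 1.7 at [487.8 -34.3 206.1] 88.02 n 2
[[-0.02, 0.0108, 0.0231, 0.0386, 1], [-0.0196, 0.0116, 0.0231, 0.0386, 1]]
```

```bash
python3 - <<'E'
from h import *
plan(508,-75,160,83.6,1,frm=(484,-27.8,206.1,88.6))
E
```

```text
t 1.7 at [484.  -27.8 206.1] 88.6 n 2
[[-0.0233, 0.0126, 0.023, 0.0436, 1], [-0.0227, 0.0136, 0.023, 0.0436, 1]]
```

Emit:
{"name": "send_rows", "arguments": {
  "rows": [
    [-0.0233,0.0124,0.023,0.0436,1],
    [-0.0228,0.0133,0.023,0.0436,1],
    [0,0,0,0,1],
    [0,0,0,0,1]
  ]
}}

```text
t: 2.1
ee_pos: [507.0, -75.0, 160.2]
orientation: [-2.341, -2.093, 0.002]
ft_force: [-0.2, -0.4, 0.2]
width: 87.8
```

```bash
python3 - <<'E'
from h import *
print(pose()[:2])
im=snap('wrist','w2');print(pose()[:2])
E
```

```text
(array([506.97606458, -75.00290917, 160.2053716 ]), np.float64(83.6031712136174))
(array([507.07465689, -74.52148369, 160.77830632]), np.float64(83.65865917451117))
```

View pics/w2.png

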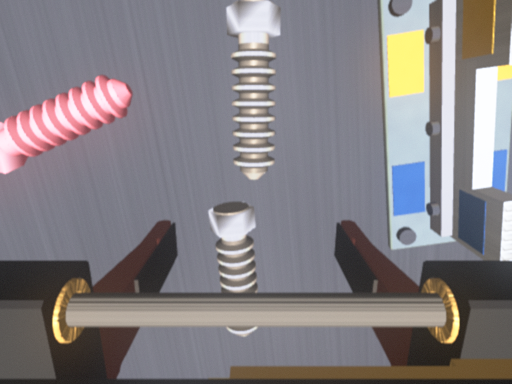

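```bash
python3 - <<'E'
from h import *
crop('w2',215,0,295,190,4,'c4')
c=cv2.imread('pics/c4.png'); 
for i in range(0,190,10): cv2.putText(c,str(i),(0,i*4+4),0,.35,(0,0,255),1); cv2.line(c,(22,i*4),(30,i*4),(0,0,255),1)
for i in range(0,80,10): cv2.putText(c,str(215+i),(i*4,755),0,.35,(0,0,255),1);cv2.line(c,(i*4,735),(i*4,742),(0,0,255),1)
cv2.imwrite('pics/c4.png',c[:600]);cv2.imwrite('pics/c4b.png',c[400:])
E
```

```text
(no output)
```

View pics/c4.png

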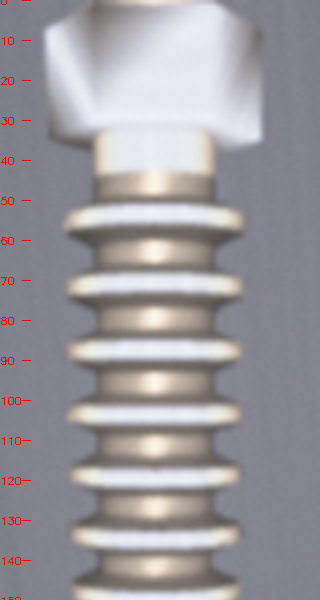

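View pics/c4b.png

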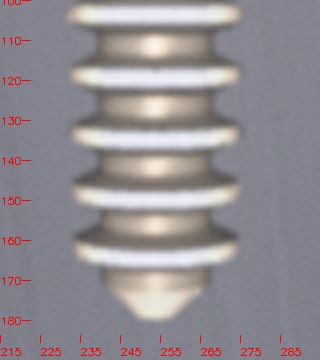

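```bash
python3 - <<'E'
from h import *
im=load('w2')
xs=np.arange(35,-36,-10.)
P=np.array([world(im,253.5,v,z=30) for v in [54,71.5,87.5,103,119,134,149.5,164.2]])
print(P.round(1))
for k in(0,1):
    c=np.polyfit(xs,P[:,k],1);print(c,'resid',(np.polyval(c,xs)-P[:,k]).round(2))
R=cv2.Rodrigues(im['rvec'])[0];print(-R.T@im['tvec'].reshape(3))
print('zmap',[world(im,253,v)[2].round(1) for v in (54,87,119,149)], world(im,330,100))
E
```

```text
[[515.6  26.1  30. ]
 [514.5  16.   30. ]
 [513.4   6.5  30. ]
 [512.3  -2.9  30. ]
 [511.2 -12.9  30. ]
 [510.1 -22.5  30. ]
 [508.9 -32.7  30. ]
 [507.8 -42.6  30. ]]
[1.10890277e-01 5.11723709e+02] resid [ 0.    0.04  0.   -0.04 -0.01 -0.03  0.01  0.03]
[ 0.97766851 -8.1111346 ] resid [ 0.    0.32  0.03 -0.32 -0.11 -0.29  0.12  0.25]
[514.20682986  -0.61718556 242.08715447]
zmap [np.float64(29.5), np.float64(30.1), np.float64(29.4), np.float64(28.6)] [ 5.67714283e+02 -7.31230918e+00  4.78800739e-01]
```

Ring rows 54–164 at column 253.5 put the origin at (511.7, −8.1) with yaw 83.5°. Pitch and height match the given sizes. Moving to grasp.

```bash
python3 - <<'E'
from h import *
plan(513.3,4.8,83,83.5,1,n=3,frm=(507.3,-75,160.2,83.6))
E
```

```text
t 2.15 at [507.3 -75.  160.2] 83.6 n 3
[[0.0267, -0.001, 0.0257, 0.0006, 1], [0.0267, -0.001, 0.0257, 0.0006, 1], [0.0267, -0.001, 0.0257, 0.0006, 1]]
```

Emit:
{"name": "send_rows", "arguments": {
  "rows": [
    [0.0267,0.001,0.02,0.0006,1],
    [0.0267,0.001,0.02,0.0006,1],
    [0.0266,0.001,0.02,0.0005,1],
    [0,0,0.017,0,1],
    [0,0,0,0,1]
  ]
}}

```text
t: 2.65
ee_pos: [518.3, 6.0, 83.1]
orientation: [-2.338, -2.096, 0.003]
ft_force: [-0.3, 0.1, 1.1]
width: 87.6
```

Emit:
{"name": "send_rows", "arguments": {
  "rows": [
    [0,0,0,0,-0.5],
    [0,0,0,0,-1],
    [0,0,0,0,-1],
    [0,0,0,0,-1],
    [0,0,0,0,-1]
  ]
}}

```text
t: 3.15
ee_pos: [519.6, 3.9, 84.2]
orientation: [2.343, 2.092, 0.001]
ft_force: [0.1, -0.4, 0.5]
width: 51.7
```

I entered the y sign wrong, so the tool is 6 mm off across the screw. I'll correct it before the jaws touch.

Emit:
{"name": "send_rows", "arguments": {
  "rows": [
    [0.0005,-0.006,0.001,0,-0.2],
    [0,0,0,0,-0.2],
    [0,0,0,0,-1],
    [0,0,0,0,-1],
    [0,0,0,0,-1]
  ]
}}

```text
t: 3.65
ee_pos: [513.8, 5.3, 82.8]
orientation: [2.343, 2.092, 0.001]
ft_force: [1.1, -1.0, 1.3]
width: 28.3
```

Emit:
{"name": "send_rows", "arguments": {
  "rows": [
    [0,0,0,0,-1],
    [0,0,0,0,-1],
    [0,0,0,0,-1]
  ]
}}

```text
t: 3.95
ee_pos: [513.8, 5.3, 82.8]
orientation: [2.343, 2.092, 0.001]
ft_force: [0.7, -0.6, 0.0]
width: 28.4
```

```bash
python3 - <<'E'
from h import *
plan(513.5,5,205,83.5,-1,n=3,frm=(513.5,5,83,83.5))
plan(648,-85,205,91.6,-1,n=5,frm=(513.5,5,205,83.5))
E
```

```text
t 3.95 at [513.5   5.   83. ] 83.5 n 3
[[0.0, 0.0, -0.0407, -0.0, -1], [0.0, 0.0, -0.0407, -0.0, -1], [0.0, 0.0, -0.0407, -0.0, -1]]
t 3.95 at [513.5   5.  205. ] 83.5 n 5
[[-0.0148, 0.0288, -0.0, -0.0283, -1], [-0.0156, 0.0283, -0.0, -0.0283, -1], [-0.0164, 0.0279, -0.0, -0.0283, -1], [-0.0172, 0.0274, -0.0, -0.0283, -1], [-0.018, 0.0269, -0.0, -0.0283, -1]]
```

Emit:
{"name": "send_rows", "arguments": {
  "rows": [
    [0,0,-0.02,0,-1],
    [0,0,-0.034,0,-1],
    [0,0,-0.034,0,-1],
    [0,0,-0.034,0,-1],
    [0,0,0,0,-1]
  ]
}}

```text
t: 4.45
ee_pos: [515.0, 5.5, 207.9]
orientation: [2.34, 2.09, 0.007]
ft_force: [0.7, -0.2, -5.2]
width: 28.2
```

Emit:
{"name": "send_rows", "arguments": {
  "rows": [
    [-0.0148,0.0288,0,-0.0283,-1],
    [-0.0156,0.0283,0,-0.0283,-1],
    [-0.0164,0.0279,0,-0.0283,-1],
    [-0.0172,0.0274,0,-0.0283,-1],
    [-0.018,0.0269,0,-0.0283,-1]
  ]
}}

```text
t: 4.95
ee_pos: [647.6, -84.9, 201.8]
orientation: [-2.185, -2.252, 0.004]
ft_force: [0.7, 0.2, -3.9]
width: 28.6
```

Emit:
{"name": "send_rows", "arguments": {
  "rows": [
    [0,0,0,0,-1],
    [0,0,0,0,-1],
    [0,0,0,0,-1]
  ]
}}

```text
t: 5.25
ee_pos: [646.3, -83.8, 202.7]
orientation: [-2.187, -2.25, 0.004]
ft_force: [-0.1, -0.4, -4.7]
width: 28.5
```

```bash
python3 - <<'E'
from h import *
im=snap('wrist','w3');print(pose()[:2],pose()[2]['ft_force'])
snap('side','s3')
E
```

```text
(array([646.53488296, -83.70756455, 203.24273665]), np.float64(91.65136916018938)) [-0.17890847  0.25806177 -4.84006248]
```

View pics/w3.png

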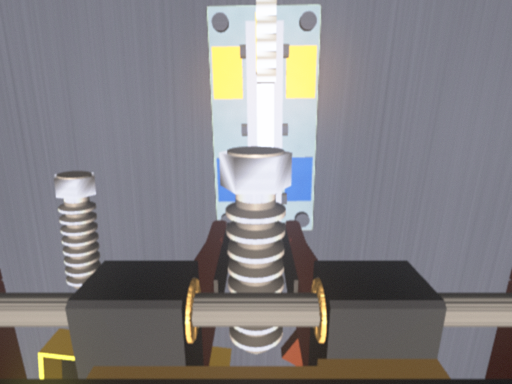

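View pics/s3.png

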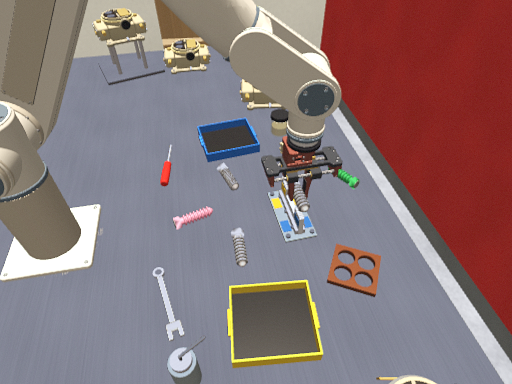

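The wrist view shows the held screw (256,250) well aligned with the plate, with the coarse land at rows 0–80, column 266.

```bash
python3 - <<'E'
from h import *
c=cv2.imread('pics/w3.png')[0:140,205:325].astype(float)
c=np.clip((c-120)*255/135,0,255).astype('uint8') if 0 else (255*(c/255)**3).astype('uint8')
c=cv2.resize(c,None,fx=5,fy=4,interpolation=cv2.INTER_CUBIC)
for i in range(0,140,10): cv2.putText(c,str(i),(0,i*4+4),0,.35,(0,0,255),1)
for i in range(0,120,10): cv2.putText(c,str(205+i),(i*5,555),0,.35,(0,0,255),1)
cv2.imwrite('pics/c5.png',c)
im=load('w3'); print(world(im,266,40),world(im,266,120),world(im,256,175)[2])
print(world(im,256,205),world(im,256,280))
E
```

```text
[647.90322798  25.69442925  73.85828192] [650.58229499 -23.53817964  45.01846785] 150.2160523811557
[644.38237519 -56.19857553 144.31589477] [645.45002884 -92.15317743 149.63682037]
```

View pics/c5.png

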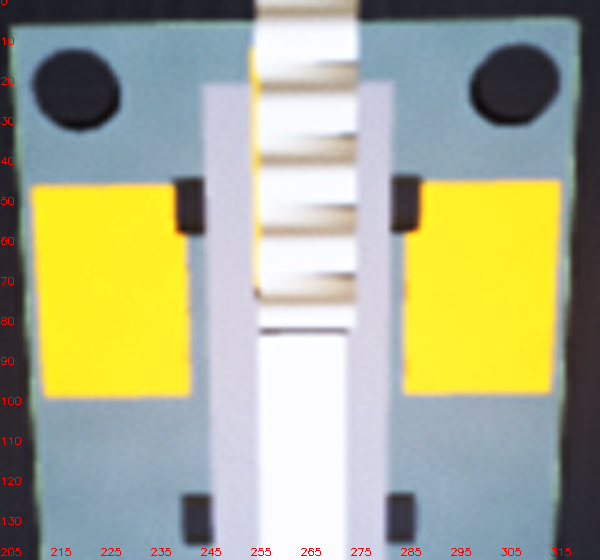

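```bash
python3 - <<'E'
from h import *
im=load('w3'); g=cv2.cvtColor(im['color'],cv2.COLOR_BGR2GRAY)
for v in range(0,90):
    a=np.array([world(im,u,v) for u in range(261,271)]); m=np.median(a,0); print(v,m.round(1)[1:],int(g[v,260:272].mean()),im['color'][v,270],end=' | ' if v%2 else '\n')
E
```

```text
0 [47.  74.7] 238 [230 234 237]
1 [46.5 75. ] 230 [221 227 231] | 2 [46.  74.8] 220 [209 219 225]
3 [45.7 74.1] 221 [215 222 226] | 4 [45.3 73.2] 231 [230 233 235]
5 [45.1 72.1] 241 [243 242 243] | 6 [44.6 72.1] 248 [251 249 248]
7 [44.4 70.7] 252 [254 252 251] | 8 [44.1 69.6] 253 [255 254 253]
9 [43.5 70. ] 254 [255 254 253] | 10 [43.  69.7] 254 [255 254 253]
11 [42.4 69.9] 254 [255 254 253] | 12 [41.8 70.2] 254 [255 254 254]
13 [41.2 70.1] 254 [255 254 254] | 14 [40.8 69.8] 253 [254 252 250]
15 [39.9 71.3] 248 [243 240 238] | 16 [38.7 74.4] 244 [231 233 236]
17 [38. 75.] 245 [234 239 241] | 18 [37.4 75.1] 244 [233 238 240]
19 [37.  74.4] 239 [230 235 237] | 20 [36.4 75.1] 230 [222 228 232]
21 [36.  74.5] 222 [214 222 228] | 22 [35.7 73.5] 225 [221 227 232]
23 [35.2 72.8] 236 [236 237 239] | 24 [34.8 72.3] 246 [248 246 247]
25 [34.5 71.2] 251 [253 251 251] | 26 [34.2 70.3] 253 [254 253 252]
27 [33.7 69.7] 254 [255 254 253] | 28 [33.1 70.1] 254 [255 254 253]
29 [32.6 69.7] 254 [254 254 253] | 30 [31.9 70.3] 253 [254 254 253]
31 [31.4 69.8] 254 [255 254 253] | 32 [30.8 69.9] 253 [255 
[... 1247 characters left out ...]
 245 [231 234 239] | 70 [ 8.5 74.2] 247 [238 242 246]
71 [ 7.9 74.8] 247 [237 242 246] | 72 [ 7.3 75.2] 245 [235 240 245]
73 [ 6.8 75.1] 240 [230 236 242] | 74 [ 6.2 74.8] 230 [221 229 236]
75 [ 5.7 74.1] 231 [224 230 237] | 76 [ 5.2 72.5] 242 [241 242 245]
77 [ 4.6 71. ] 250 [252 251 251] | 78 [ 4.2 69.5] 253 [254 253 253]
79 [ 3.5 69.5] 254 [255 254 254] | 80 [ 2.9 69.9] 254 [255 255 254]
81 [ 2.3 69.7] 247 [251 247 247] | 82 [ 2.3 57.4] 215 [217 214 217]
83 [ 2.3 44.7] 234 [240 235 236] | 84 [ 1.6 44.7] 253 [255 254 254]
85 [ 0.9 44.5] 255 [255 255 254] | 86 [ 0.3 44.7] 254 [255 254 254]
87 [-0.4 44.7] 254 [255 254 254] | 88 [-1.1 44.5] 254 [255 254 254]
89 [-1.8 44.7] 254 [255 254 254] |
```

```bash
python3 - <<'E'
from h import *
im=load('w3')
for v in range(185,292):
    a=np.array([world(im,u,v) for u in range(252,261)]); m=np.median(a,0); print(v,m.round(1),end=' | ' if v%3 else '\n')
E
```

```text
185 [644.1 -45.2 149.4] | 186 [644.1 -45.7 149.3]
187 [644.1 -46.2 149.5] | 188 [644.1 -46.6 149.4] | 189 [644.1 -47.1 149.5]
190 [644.1 -47.5 149.6] | 191 [644.2 -47.8 149.8] | 192 [644.2 -48.5 149.2]
193 [644.2 -48.9 149.7] | 194 [644.2 -50.9 144.2] | 195 [644.2 -51.3 144.8]
196 [644.3 -51.7 144.8] | 197 [644.3 -52.2 144.7] | 198 [644.3 -52.8 144.4]
199 [644.3 -53.3 144.5] | 200 [644.3 -53.6 144.7] | 201 [644.3 -54.1 144.6]
202 [644.3 -54.8 144.1] | 203 [644.4 -55.2 144.3] | 204 [644.4 -55.6 144.5]
205 [644.4 -56.2 144.3] | 206 [643.9 -56.6 144.6] | 207 [644.4 -57.1 144.5]
208 [644.4 -57.6 144.7] | 209 [644.4 -58.  144.7] | 210 [644.5 -58.6 144.5]
211 [644.5 -58.9 144.9] | 212 [644.5 -59.1 145.9] | 213 [644.5 -59.3 146.5]
214 [644.  -59.7 146.7] | 215 [644.5 -59.9 147.6] | 216 [644.5 -60.3 148. ]
217 [644.5 -60.7 148.2] | 218 [644.5 -60.8 149. ] | 219 [644.5 -61.1 149.4]
220 [644.5 -61.7 149.1] | 221 [644.6 -62.1 149.7] | 222 [644.6 -62.8 149. ]
223 [644.6 -62.9 149.9] | 224 [644.7 -65.7 144.2] | 225 [644.7 -66.2 144.2]
226 [644.7 -66.6 144.4] | 227 [644.7 -67.1 144.5] | 228 [644.7
[... 909 characters left out ...]
5.3 -86.5 144.6]
265 [645.3 -87.  144.6] | 266 [645.3 -87.7 144.3] | 267 [645.3 -88.1 144.5]
268 [645.3 -88.5 144.7] | 269 [645.4 -88.9 145. ] | 270 [645.4 -89.1 145.7]
271 [645.4 -89.2 146.5] | 272 [645.4 -89.7 146.5] | 273 [645.4 -89.9 147. ]
274 [645.4 -90.1 147.6] | 275 [645.4 -90.3 148.1] | 276 [645.4 -90.9 148.2]
277 [645.4 -90.7 149.4] | 278 [645.4 -91.3 149.2] | 279 [645.4 -91.9 149.2]
280 [645.5 -92.2 149.6] | 281 [645.5 -92.6 149.8] | 282 [645.6 -96.5 144.4]
283 [645.6 -97.  144.5] | 284 [645.6 -97.6 144.5] | 285 [645.6 -98.2 144.5]
286 [645.6 -98.6 144.6] | 287 [645.6 -98.8 145.1] | 288 [645.6 -99.  145.7]
289 [645.7 -99.4 145.9] | 290 [645.7 -99.6 146.5] | 291 [645.7 -99.8 147.1]
```

```bash
python3 - <<'E'
from h import *
im=load('w3')
for v in (19,36,37,54,72,110,125):
    us=[u for u in range(235,295) if world(im,u,v)[2]>(66 if v<80 else 40)]
    z=75 if v<80 else 45
    print(v,min(us),max(us)+0,((world(im,min(us)-.5,v,z=z)+world(im,max(us)+.5,v,z=z))/2).round(2), (max(us)-min(us)+1))
E
```

```text
19 256 276 [647.44  36.94  75.  ] 21
36 257 276 [648.09  27.72  75.  ] 20
37 257 289 [652.02  27.28  75.  ] 33
54 257 275 [648.17  17.67  75.  ] 19
72 257 275 [648.57   7.34  75.  ] 19
110 257 273 [649.58 -16.42  45.  ] 17
125 257 273 [649.98 -27.17  45.  ] 17
```

Teeth are at y = 7.1, 17.2, 27.2, 37.1, so the centre tooth is at 27.1 and the plate's middle at x = 648. The held screw's origin is at y = −97.0, and its axis is 68.7 mm below the TCP. It needs a shift of about +124.1 mm in y.

```bash
python3 - <<'E'
from h import *
plan(648.8,40.4,168,92.0,-1,n=4,frm=(646.5,-83.7,203.2,91.65))
E
```

```text
t 5.35 at [646.5 -83.7 203.2] 91.65 n 4
[[0.031, 0.0015, 0.0088, -0.0015, -1], [0.031, 0.0015, 0.0088, -0.0015, -1], [0.031, 0.0016, 0.0088, -0.0015, -1], [0.031, 0.0016, 0.0088, -0.0015, -1]]
```

Emit:
{"name": "send_rows", "arguments": {
  "rows": [
    [0.031,0.0015,0.0088,-0.0015,-1],
    [0.031,0.0015,0.0088,-0.0015,-1],
    [0.031,0.0016,0.0088,-0.0015,-1],
    [0.031,0.0016,0.0088,-0.0015,-1],
    [0,0,0,0,-1]
  ]
}}

```text
t: 5.85
ee_pos: [649.0, 43.7, 168.3]
orientation: [-2.177, -2.262, 0.002]
ft_force: [-0.8, -0.6, -5.9]
width: 28.6
```

Emit:
{"name": "send_rows", "arguments": {
  "rows": [
    [0,0,0,0,-1],
    [0,0,0,0,-1]
  ]
}}

```text
t: 6.05
ee_pos: [650.4, 39.3, 169.8]
orientation: [2.182, 2.259, 0.0]
ft_force: [-0.1, 0.5, -4.9]
width: 28.7
```

```bash
python3 - <<'E'
from h import *
p,a,o,R=pose();print(p,a,o['t'],o['ft_force'],o['width'])
E
```

```text
[650.3748032   39.30599391 169.81924846] 91.98279512336778 6.05 [-0.08656496  0.52261903 -4.91536438] 28.689905526285386
```

Emit:
{"name": "send_rows", "arguments": {
  "rows": [
    [0,0,0,0,-1]
  ]
}}

```text
t: 6.15
ee_pos: [650.6, 38.8, 169.9]
orientation: [2.183, 2.258, 0.001]
ft_force: [0.4, 0.2, -4.8]
width: 28.1
```

Emit:
{"name": "send_rows", "arguments": {
  "rows": [
    [0,0,0,0,-1]
  ]
}}

```text
t: 6.25
ee_pos: [650.6, 38.8, 169.9]
orientation: [2.184, 2.258, 0.001]
ft_force: [-0.4, -0.8, -4.1]
width: 28.6
```

```bash
python3 - <<'E'
from h import *
im=snap('wrist','w4')
p,a,o,R=pose();print(p,a,o['t'],o['ft_force'],o['width'])
E
```

```text
[650.6106532   38.89043813 169.76250012] 91.91697747444942 6.3 [ 0.38285627  0.18564588 -4.79026451] 28.393211471997414
```

View pics/w4.png

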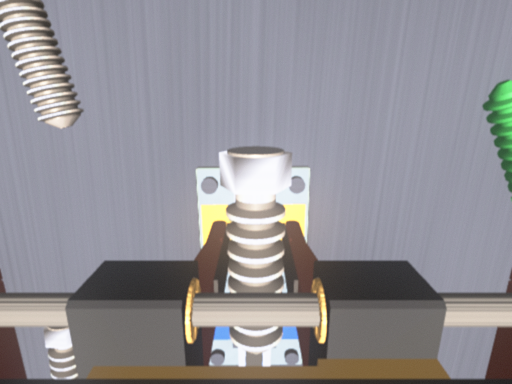

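The settled pose is (650.6, 38.9), against a target of (648.8, 40.4). I'll correct that and descend.

Emit:
{"name": "send_rows", "arguments": {
  "rows": [
    [0.0015,-0.0018,0.004,0,-1],
    [0,0,0,0,-1],
    [0,0,0,0,-1]
  ]
}}

```text
t: 6.6
ee_pos: [648.4, 41.1, 165.2]
orientation: [-2.182, -2.259, 0.001]
ft_force: [1.1, -0.2, -4.7]
width: 28.7
```

Emit:
{"name": "send_rows", "arguments": {
  "rows": [
    [0,0,0.002,0,-1],
    [0,0,0,0,-1]
  ]
}}

```text
t: 6.8
ee_pos: [648.5, 41.2, 163.2]
orientation: [-2.182, -2.259, 0.0]
ft_force: [0.4, -0.3, -4.4]
width: 28.2
```

Emit:
{"name": "send_rows", "arguments": {
  "rows": [
    [-0.0007,0,0.002,0,-1],
    [0,0,0.002,0,-1],
    [0,0,0.001,0,-1],
    [0,0,0.001,0,-1],
    [0,0,0,0,-1]
  ]
}}

```text
t: 7.3
ee_pos: [648.6, 40.5, 157.3]
orientation: [-2.183, -2.259, 0.0]
ft_force: [0.4, 0.1, -4.6]
width: 28.5
```

Emit:
{"name": "send_rows", "arguments": {
  "rows": [
    [0,0,0.001,0,-1],
    [0,0,0.001,0,-1],
    [0,0,0,0,-1]
  ]
}}

```text
t: 7.6
ee_pos: [648.6, 40.5, 155.3]
orientation: [-2.183, -2.259, 0.0]
ft_force: [-0.4, 0.2, -5.0]
width: 28.9
```

The screw is in the notches without contact force. I'll lower it the rest of the way.

Emit:
{"name": "send_rows", "arguments": {
  "rows": [
    [0,0,0.0008,0,-1],
    [0,0,0.0005,0,-1],
    [0,0,0,0,-1]
  ]
}}

```text
t: 7.9
ee_pos: [648.6, 40.4, 154.1]
orientation: [-2.183, -2.259, 0.0]
ft_force: [-0.2, 0.1, -4.7]
width: 28.4
```

Emit:
{"name": "send_rows", "arguments": {
  "rows": [
    [0,0,0.0006,0,-1],
    [0,0,0,0,-1],
    [0,0,0,0,-1],
    [0,0,0,0,-1]
  ]
}}

```text
t: 8.3
ee_pos: [648.7, 40.4, 153.6]
orientation: [2.183, 2.259, 0.0]
ft_force: [-0.2, -0.8, -4.5]
width: 28.6
```

Emit:
{"name": "send_rows", "arguments": {
  "rows": [
    [0,0,0.0007,0,-1],
    [0,0,0,0,-1],
    [0,0,0,0,-1]
  ]
}}

```text
t: 8.6
ee_pos: [648.6, 40.5, 152.9]
orientation: [-2.183, -2.26, 0.0]
ft_force: [-0.0, -0.4, -4.7]
width: 28.3
```

```bash
python3 - <<'E'
from h import *
im=snap('wrist','w5'); snap('side','s5')
crop('s5',245,120,345,250,4,'c6')
p,a,o,R=pose();print(p,a,o['t'],o['ft_force'],o['width'])
# screw ring tops
for v in list(range(214,224))+list(range(236,244)):
    m=np.median([world(im,u,v) for u in range(252,261)],0); print(v,m.round(1),end='|')
E
```

```text
[648.62848331  40.45631274 152.8681875 ] 91.98094639645359 8.7 [ 0.24423827 -0.67689648 -4.80095425] 28.88834543311487
214 [646.9  64.5  97. ]|215 [646.9  64.4  97.8]|216 [646.9  63.9  97.8]|217 [646.9  63.7  98.8]|218 [646.9  63.5  99.4]|219 [647.   63.1  99.6]|220 [647.   62.6  99.6]|221 [647.   62.1  99.5]|222 [647.   61.4  99.1]|223 [647.   61.   99.4]|236 [647.3  54.   97.9]|237 [647.3  53.9  98.9]|238 [647.3  53.6  99.2]|239 [647.3  53.1  99.3]|240 [647.4  52.8  99.7]|241 [647.4  52.2  99.3]|242 [647.4  51.9  99.9]|243 [647.4  51.2  99.4]|
```

View pics/c6.png

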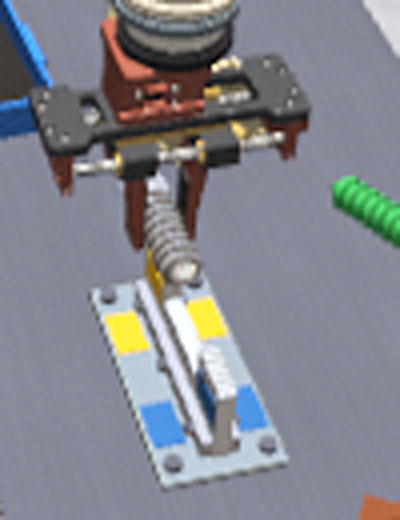

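Emit:
{"name": "send_rows", "arguments": {
  "rows": [
    [0,0,0.0007,0,-1],
    [0,0,0.0005,0,-1],
    [0,0,0,0,-1]
  ]
}}

```text
t: 9.0
ee_pos: [648.8, 40.5, 152.6]
orientation: [2.183, 2.259, 0.0]
ft_force: [-2.4, 0.3, 4.4]
width: 28.4
```

Contact: the screw now rests home, and the force went from −4.7 to +4.4 N. I'll hold it for a moment and work out the way to the tray.

Emit:
{"name": "send_rows", "arguments": {
  "rows": [
    [0,0,0,0,-1],
    [0,0,0,0,-1],
    [0,0,0,0,-1],
    [0,0,0,0,-1]
  ]
}}

```text
t: 9.4
ee_pos: [648.8, 40.5, 152.5]
orientation: [2.182, 2.259, 0.0]
ft_force: [-4.2, -0.9, 6.0]
width: 28.6
```

```bash
python3 - <<'E'
from h import *
crop('top0',320,160,402,250,6,'c7'); crop('top0',70,160,152,250,6,'c8')
E
```

```text
(no output)
```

View pics/c7.png

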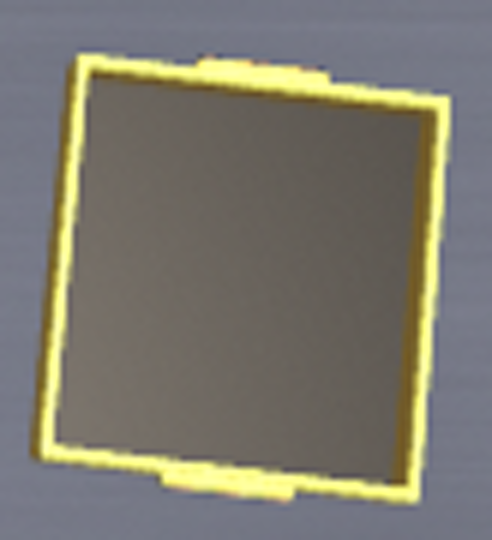

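View pics/c8.png

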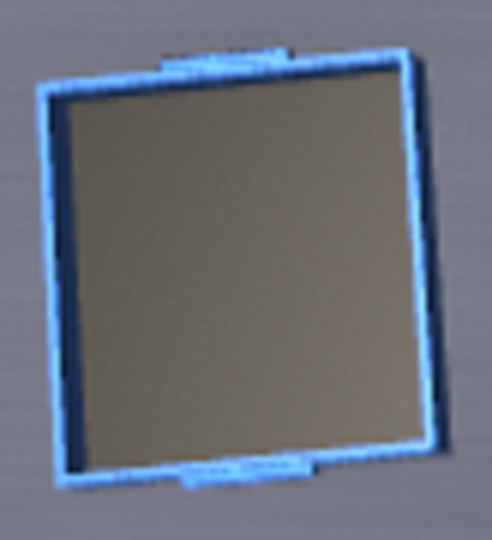

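Rim corners in the crops: yellow (78,53), (450,97), (418,502), (40,460); blue (38,86), (410,48), (440,442), (56,490).

```bash
python3 - <<'E'
from h import *
im=load('top0')
for n,ox,c in(('yel',320,[(78,53),(450,97),(418,502),(40,460)]),('blue',70,[(38,86),(410,48),(440,442),(56,490)])):
    P=np.array([world(im,ox+a/6-.4,160+b/6-.4,z=34)[:2] for a,b in c]); print(n,P.mean(0).round(1),[np.linalg.norm(P[i]-P[(i+1)%4]).round(1) for i in range(4)])
    ty=(P[0]+P[3]-P[1]-P[2]); tx=(P[0]+P[1]-P[2]-P[3]); print(' y dir',np.degrees(np.arctan2(ty[1],ty[0])).round(2),'x dir',np.degrees(np.arctan2(tx[1],tx[0])).round(2))
E
```

```text
yel [ 522.3 -344. ] [np.float64(171.2), np.float64(185.9), np.float64(170.4), np.float64(187.5)]
 y dir 83.9 x dir -6.25
blue [521.5 341.1] [np.float64(170.3), np.float64(181.3), np.float64(172.8), np.float64(184.8)]
 y dir 97.06 x dir 6.19
```

Tray sizes come out right (171×186). Yellow tray centre is (522.3, −344), yaw 83.9°. I'll lift the screw and carry it to the far slot.

```bash
python3 - <<'E'
from h import *
plan(562.6,-343.3,180,83.9,-1,n=10,frm=(648.7,40.5,195,92.0))
E
```

```text
t 9.4 at [648.7  40.5 195. ] 92.0 n 10
[[-0.0381, -0.0099, 0.0015, 0.0141, -1], [-0.0382, -0.0094, 0.0015, 0.0141, -1], [-0.0383, -0.0089, 0.0015, 0.0141, -1], [-0.0384, -0.0083, 0.0015, 0.0141, -1], [-0.0386, -0.0078, 0.0015, 0.0141, -1]]
[[-0.0387, -0.0072, 0.0015, 0.0141, -1], [-0.0388, -0.0067, 0.0015, 0.0141, -1], [-0.0389, -0.0061, 0.0015, 0.0141, -1], [-0.0389, -0.0056, 0.0015, 0.0141, -1], [-0.039, -0.005, 0.0015, 0.0141, -1]]
```

Emit:
{"name": "send_rows", "arguments": {
  "rows": [
    [0,0,-0.005,0,-1],
    [0,0,-0.012,0,-1],
    [0,0,-0.013,0,-1],
    [0,0,-0.013,0,-1]
  ]
}}

```text
t: 9.8
ee_pos: [648.9, 40.5, 195.9]
orientation: [2.182, 2.259, 0.001]
ft_force: [0.3, 0.8, -4.9]
width: 28.4
```

Emit:
{"name": "send_rows", "arguments": {
  "rows": [
    [-0.0381,-0.0099,0.0015,0.0141,-1],
    [-0.0382,-0.0094,0.0015,0.0141,-1],
    [-0.0383,-0.0089,0.0015,0.0141,-1],
    [-0.0384,-0.0083,0.0015,0.0141,-1],
    [-0.0386,-0.0078,0.0015,0.0141,-1]
  ]
}}

```text
t: 10.3
ee_pos: [605.5, -152.9, 188.4]
orientation: [2.26, 2.18, 0.001]
ft_force: [-0.1, -0.2, -5.2]
width: 28.5
```

Emit:
{"name": "send_rows", "arguments": {
  "rows": [
    [-0.0387,-0.0072,0.0015,0.0141,-1],
    [-0.0388,-0.0067,0.0015,0.0141,-1],
    [-0.0389,-0.0061,0.0015,0.0141,-1],
    [-0.0389,-0.0056,0.0015,0.0141,-1],
    [-0.039,-0.005,0.0015,0.0141,-1]
  ]
}}

```text
t: 10.8
ee_pos: [562.4, -345.2, 180.9]
orientation: [2.336, 2.098, 0.001]
ft_force: [0.4, 0.1, -5.0]
width: 28.6
```

Emit:
{"name": "send_rows", "arguments": {
  "rows": [
    [0,0,0.02,0,-1],
    [0,0,0.02,0,-1],
    [0,0,0,0,-1],
    [0,0,0,0,-1]
  ]
}}

```text
t: 11.2
ee_pos: [562.7, -343.5, 140.4]
orientation: [2.336, 2.1, -0.0]
ft_force: [0.2, -0.9, -4.2]
width: 28.6
```

```bash
python3 - <<'E'
from h import *
snap('wrist','w6');snap('top','t6'); crop('t6',310,150,420,260,5,'c9')
E
```

```text
(no output)
```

View pics/w6.png

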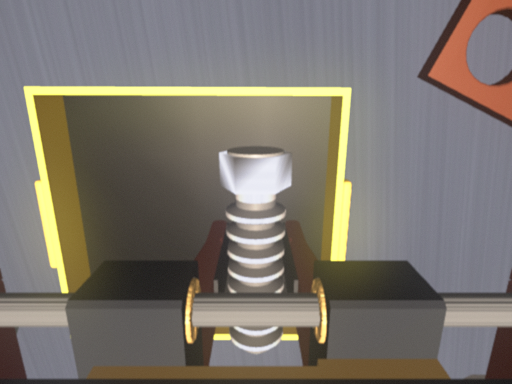

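Emit:
{"name": "send_rows", "arguments": {
  "rows": [
    [0,0,0.02,0,-1],
    [0,0,0.018,0,-1],
    [0,0,0.008,0,-1],
    [0,0,0.003,0,-1],
    [0,0,0,0,-1]
  ]
}}

```text
t: 11.8
ee_pos: [562.5, -343.3, 90.3]
orientation: [-2.336, -2.1, 0.0]
ft_force: [0.4, -0.3, -4.3]
width: 28.3
```

The wrist view shows the screw inside the yellow tray, aligned with its walls. I'll lower to contact.

Emit:
{"name": "send_rows", "arguments": {
  "rows": [
    [0,0,0.0015,0,-1],
    [0,0,0.001,0,-1],
    [0,0,0,0,-1]
  ]
}}

```text
t: 12.1
ee_pos: [562.7, -343.5, 88.5]
orientation: [2.336, 2.1, 0.0]
ft_force: [-0.0, -0.1, -5.4]
width: 28.4
```

Emit:
{"name": "send_rows", "arguments": {
  "rows": [
    [0,0,0.0007,0,-1],
    [0,0,0.0005,0,-1],
    [0,0,0,0,-1]
  ]
}}

```text
t: 12.4
ee_pos: [562.6, -343.5, 87.0]
orientation: [2.336, 2.1, 0.0]
ft_force: [0.0, -1.0, -4.8]
width: 29.2
```

Emit:
{"name": "send_rows", "arguments": {
  "rows": [
    [0,0,0.0007,0,-1],
    [0,0,0.0005,0,-1],
    [0,0,0,0,-1]
  ]
}}

```text
t: 12.7
ee_pos: [562.7, -343.5, 86.7]
orientation: [2.336, 2.1, 0.0]
ft_force: [-2.8, 0.8, 4.2]
width: 28.5
```

Emit:
{"name": "send_rows", "arguments": {
  "rows": [
    [0,0,0,0,0.1],
    [0,0,0,0,0.1],
    [0,0,0,0,0.1],
    [0,0,0,0,0.1],
    [0,0,0,0,0.1]
  ]
}}

```text
t: 13.2
ee_pos: [562.6, -343.5, 85.7]
orientation: [2.336, 2.1, 0.0]
ft_force: [0.4, -0.4, -0.4]
width: 48.7
```

```bash
python3 - <<'E'
from h import *
p,a,o,R=pose()
# to look pose for c_right: origin approx
plan(483,-213,160,87.8,1,n=6,frm=(562.6,-343.4,167,83.9))
E
```

```text
t 13.2 at [ 562.6 -343.4  167. ] 83.9 n 6
[[0.0202, -0.0155, 0.0012, -0.0113, 1], [0.0204, -0.0153, 0.0012, -0.0113, 1], [0.0205, -0.015, 0.0012, -0.0113, 1], [0.0207, -0.0148, 0.0012, -0.0113, 1], [0.0209, -0.0146, 0.0012, -0.0113, 1]]
[[0.021, -0.0143, 0.0012, -0.0113, 1]]
```

Released at width 48.7 with no load. I'll lift and go to look at the right coarse screw.

Emit:
{"name": "send_rows", "arguments": {
  "rows": [
    [0,0,-0.01,0,0.1],
    [0,0,-0.025,0,0.1],
    [0,0,-0.045,0,0.1],
    [0.0202,-0.0155,0.0012,-0.0113,1],
    [0.0204,-0.0153,0.0012,-0.0113,1]
  ]
}}

```text
t: 13.7
ee_pos: [536.8, -300.4, 165.9]
orientation: [2.31, 2.123, 0.002]
ft_force: [0.4, 1.2, -1.1]
width: 60.6
```

Emit:
{"name": "send_rows", "arguments": {
  "rows": [
    [0.0205,-0.015,0.0012,-0.0113,1],
    [0.0207,-0.0148,0.0012,-0.0113,1],
    [0.0209,-0.0146,0.0012,-0.0113,1],
    [0.021,-0.0143,0.0012,-0.0113,1],
    [0,0,0,0,1]
  ]
}}

```text
t: 14.2
ee_pos: [481.1, -211.0, 158.8]
orientation: [-2.26, -2.178, 0.001]
ft_force: [-0.5, -0.2, 0.3]
width: 87.7
```

Emit:
{"name": "send_rows", "arguments": {
  "rows": [
    [0,0,0,0,1],
    [0,0,0,0,1]
  ]
}}

```text
t: 14.4
ee_pos: [484.2, -214.1, 159.2]
orientation: [2.263, 2.176, 0.001]
ft_force: [0.1, 0.3, 0.4]
width: 87.9
```

```bash
python3 - <<'E'
from h import *
im=snap('wrist','w7');print(pose()[:2]); snap('top','t7'); crop('t7',310,150,420,260,5,'c9')
E
```

```text
(array([ 484.07180182, -214.11861686,  159.02881415]), np.float64(87.75312012960356))
```

View pics/w7.png

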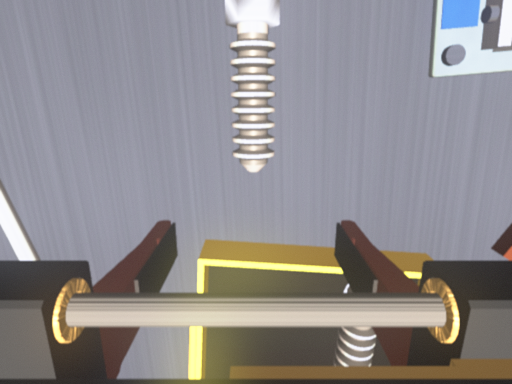

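View pics/c9.png

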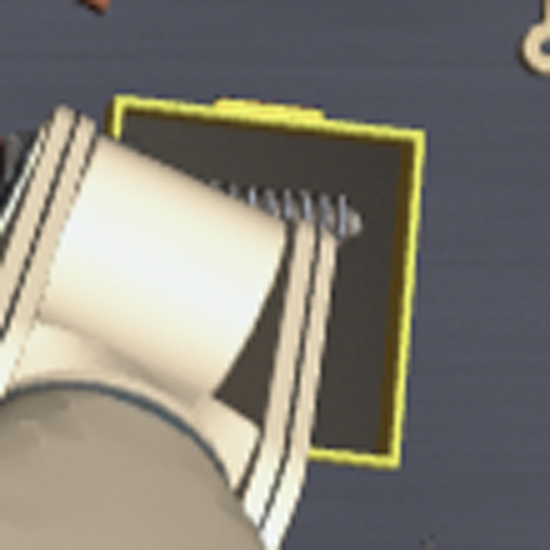

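The first screw lies flat in the far half of the yellow tray. The next screw is at column 253, rows 0–170. I'll measure its rings from the depth profile.

```bash
cat >> h.py <<'E'
def rings(im,v0,v1,u0,u1,zc,tol=1.3):
    # crest runs: along column band, points with world z within tol of the max crest height zc
    rows=[]
    for v in range(v0,v1):
        a=np.array([world(im,u,v) for u in range(u0,u1)]); rows.append((v,*np.median(a,0)))
    rows=np.array(rows); m=rows[:,3]>zc-tol; out=[]; i=0
    while i<len(rows):
        if m[i]:
            j=i
            while j+1<len(rows) and m[j+1]: j+=1
            out.append([rows[i,0],rows[j,0],*rows[i:j+1,1:].mean(0)]); i=j
        i+=1
    return np.array(out)
E
python3 - <<'E'
from h import *
im=load('w7'); r=rings(im,25,175,248,258,30,1.5); print(r.round(1))
r=rings(load('w2'),40,175,248,258,30,1.5); print(r.round(1))
E
```

```text
[[  40.    45.   485.7 -106.3   29.4]
 [  58.    62.   485.3 -116.2   29.6]
 [  74.    79.   484.9 -125.8   29.5]
 [  91.    95.   484.4 -135.7   29.3]
 [ 108.   112.   484.  -146.2   29.4]
 [ 123.   127.   483.6 -155.7   29.6]
 [ 139.   143.   483.2 -166.1   29.3]
 [ 154.   157.   482.8 -175.8   29.4]]
[[ 50.   55.  515.   27.1  29.3]
 [ 68.   72.  513.9  17.   29.3]
 [ 85.   89.  512.8   6.9  29.4]
 [101.  105.  511.7  -2.8  29.3]
 [117.  121.  510.5 -12.9  29.3]
 [132.  136.  509.4 -22.5  29.2]
 [147.  151.  508.3 -32.4  29.4]
 [162.  165.  507.2 -42.2  29.3]]
```

```bash
python3 - <<'E'
from h import *
plan(484.8,-128,83,87.6,1,n=3)
E
```

```text
t 14.5 at [ 483.9 -214.1  158.9] 87.74 n 3
[[0.0287, -0.0008, 0.0253, 0.0008, 1], [0.0287, -0.0008, 0.0253, 0.0008, 1], [0.0287, -0.0009, 0.0253, 0.0008, 1]]
```

Emit:
{"name": "send_rows", "arguments": {
  "rows": [
    [0.0287,-0.0008,0.018,0.0008,1],
    [0.0287,-0.0008,0.02,0.0008,1],
    [0.0287,-0.0009,0.02,0.0008,1],
    [0,0,0.0175,0,0.2],
    [0,0,0,0,0]
  ]
}}

```text
t: 15.0
ee_pos: [484.1, -126.6, 81.5]
orientation: [-2.265, -2.176, 0.001]
ft_force: [0.9, -0.5, -0.0]
width: 75.3
```

Emit:
{"name": "send_rows", "arguments": {
  "rows": [
    [0,0,0,0,-0.1],
    [0,0,0,0,-0.1]
  ]
}}

```text
t: 15.2
ee_pos: [484.3, -127.6, 83.4]
orientation: [2.267, 2.174, 0.0]
ft_force: [-1.0, -0.1, 0.2]
width: 59.4
```

Emit:
{"name": "send_rows", "arguments": {
  "rows": [
    [0,0.0003,0,0,-0.1],
    [0,0,0,0,-1],
    [0,0,0,0,-1],
    [0,0,0,0,-1],
    [0,0,0,0,-1]
  ]
}}

```text
t: 15.7
ee_pos: [484.9, -127.3, 83.5]
orientation: [2.265, 2.174, 0.001]
ft_force: [1.2, -2.5, 3.2]
width: 28.4
```

Emit:
{"name": "send_rows", "arguments": {
  "rows": [
    [0,0,0,0,-1],
    [0,0,0,0,-1],
    [0,0,0,0,-1]
  ]
}}

```text
t: 16.0
ee_pos: [484.9, -127.3, 83.5]
orientation: [2.265, 2.174, 0.001]
ft_force: [1.7, -3.0, 6.4]
width: 28.4
```

```bash
python3 - <<'E'
from h import *
p,a,o,R=pose(); print(p,a,o['width'],o['ft_force'])
plan(648.8,40.4,185,92.0,-1,n=6,frm=(484.7,-127.8,175,87.6))
E
```

```text
[ 484.88397325 -127.28221238   83.45772537] 87.65281440779152 28.37774846537181 [ 1.74777648 -2.96261924  6.411123  ]
t 16.0 at [ 484.7 -127.8  175. ] 87.6 n 6
[[0.0292, 0.0262, -0.0017, -0.0128, -1], [0.0288, 0.0265, -0.0017, -0.0128, -1], [0.0285, 0.0269, -0.0017, -0.0128, -1], [0.0281, 0.0273, -0.0017, -0.0128, -1], [0.0278, 0.0276, -0.0017, -0.0128, -1]]
[[0.0274, 0.028, -0.0017, -0.0128, -1]]
```

Emit:
{"name": "send_rows", "arguments": {
  "rows": [
    [0,0,-0.012,0,-1],
    [0,0,-0.035,0,-1],
    [0,0,-0.045,0,-1],
    [0.0292,0.0262,-0.0017,-0.0128,-1],
    [0.0288,0.0265,-0.0017,-0.0128,-1]
  ]
}}

```text
t: 16.5
ee_pos: [538.5, -70.5, 180.2]
orientation: [-2.24, -2.202, -0.0]
ft_force: [-0.5, -0.9, -4.9]
width: 28.1
```

Emit:
{"name": "send_rows", "arguments": {
  "rows": [
    [0.0285,0.0269,-0.0017,-0.0128,-1],
    [0.0281,0.0273,-0.0017,-0.0128,-1],
    [0.0278,0.0276,-0.0017,-0.0128,-1],
    [0.0274,0.028,-0.0017,-0.0128,-1],
    [0,0,0,0,-1]
  ]
}}

```text
t: 17.0
ee_pos: [650.2, 45.0, 185.4]
orientation: [2.177, 2.265, 0.003]
ft_force: [-0.7, 0.2, -5.2]
width: 28.2
```

Emit:
{"name": "send_rows", "arguments": {
  "rows": [
    [0,0,0,0,-1],
    [0,0,0,0,-1],
    [0,0,0,0,-1]
  ]
}}

```text
t: 17.3
ee_pos: [646.9, 40.6, 184.9]
orientation: [-2.181, -2.259, 0.003]
ft_force: [-1.2, 0.1, -5.4]
width: 28.4
```

```bash
python3 - <<'E'
from h import *
im=snap('wrist','w8');p,a,o,R=pose(); print(p,a,o['width'],o['ft_force'])
z=np.median([world(im,u,v)[2] for u in range(252,261) for v in range(160,185)]);print('head top',z)
r=rings(im,200,292,252,260,p[2]-203.2+149.5,1.2); print(r.round(1))
E
```

```text
[647.24124662  40.51440336 185.07837058] 91.98856556982741 28.186701262634216 [ 0.28497273 -0.66144785 -3.95000827]
head top 131.10533427458668
[[219.  223.  644.9  61.9 130.7]
 [238.  243.  645.3  52.2 130.7]
 [258.  263.  645.6  41.9 130.6]
 [277.  281.  646.   32.1 130.8]]
```

View pics/w8.png

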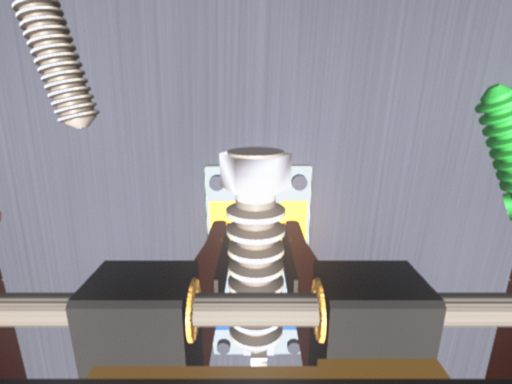

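The held screw's origin is at y = 27.0, against the tooth at 27.1. It needs only +1.8 mm in x before descending.

Emit:
{"name": "send_rows", "arguments": {
  "rows": [
    [0,0.0018,0.01,0,-1],
    [0,0,0.01,0,-1],
    [0,0,0.004,0,-1],
    [0,0,0,0,-1],
    [0,0,0,0,-1]
  ]
}}

```text
t: 17.85
ee_pos: [650.0, 41.4, 160.9]
orientation: [-2.181, -2.261, 0.001]
ft_force: [0.7, -0.4, -3.6]
width: 27.9
```

Emit:
{"name": "send_rows", "arguments": {
  "rows": [
    [-0.0009,-0.0012,0,0,-1],
    [0,0,0.002,0,-1],
    [0,0,0.001,0,-1],
    [0,0,0,0,-1]
  ]
}}

```text
t: 18.25
ee_pos: [648.8, 40.5, 158.2]
orientation: [-2.181, -2.261, 0.0]
ft_force: [0.4, 0.2, -4.5]
width: 28.3
```

Emit:
{"name": "send_rows", "arguments": {
  "rows": [
    [0,0,0.001,0,-1],
    [0,0,0.001,0,-1],
    [0,0,0.001,0,-1],
    [0,0,0,0,-1]
  ]
}}

```text
t: 18.65
ee_pos: [648.8, 40.5, 155.1]
orientation: [-2.181, -2.261, 0.0]
ft_force: [0.4, -0.9, -3.4]
width: 28.2
```

Emit:
{"name": "send_rows", "arguments": {
  "rows": [
    [0,0,0.001,0,-1],
    [0,0,0.0005,0,-1],
    [0,0,0,0,-1]
  ]
}}

```text
t: 18.95
ee_pos: [648.9, 40.5, 153.7]
orientation: [-2.181, -2.261, 0.0]
ft_force: [0.3, 0.0, -3.7]
width: 28.6
```

Emit:
{"name": "send_rows", "arguments": {
  "rows": [
    [0,0,0.0007,0,-1],
    [0,0,0,0,-1],
    [0,0,0,0,-1]
  ]
}}

```text
t: 19.25
ee_pos: [649.0, 40.6, 153.5]
orientation: [2.181, 2.261, 0.0]
ft_force: [-0.6, 0.9, 1.1]
width: 28.7
```

The screw is home: contact came at 153.5 mm, with 153.3 predicted. I'll hold it, then carry it to the near slot.

Emit:
{"name": "send_rows", "arguments": {
  "rows": [
    [0,0,0.0003,0,-1],
    [0,0,0,0,-1],
    [0,0,0,0,-1],
    [0,0,0,0,-1],
    [0,0,0,0,-1]
  ]
}}

```text
t: 19.75
ee_pos: [649.0, 40.6, 153.3]
orientation: [2.181, 2.261, 0.0]
ft_force: [-5.0, -0.5, 5.6]
width: 28.8
```

```bash
python3 - <<'E'
from h import *
im=snap('wrist','w9');p,a,o,R=pose(); print(p,a,o['ft_force'])
print(rings(im,200,292,252,260,99.5,1.4).round(1))
plan(483.0,-334.7,180,83.9,-1,n=10,frm=(648.7,40.5,195,92.0))
E
```

```text
[648.99386553  40.57565219 153.32266262] 92.04863133469111 [-4.63816067  1.35943195  6.07862487]
[[216.  223.  647.1  62.5  98.9]
 [237.  243.  647.5  52.4  99.1]
 [257.  263.  647.8  42.1  99. ]
 [276.  281.  648.2  32.4  99.2]]
t 19.8 at [648.7  40.5 195. ] 92.0 n 10
[[-0.0369, -0.0179, 0.0015, 0.0141, -1], [-0.0372, -0.0173, 0.0015, 0.0141, -1], [-0.0374, -0.0168, 0.0015, 0.0141, -1], [-0.0376, -0.0163, 0.0015, 0.0141, -1], [-0.0379, -0.0158, 0.0015, 0.0141, -1]]
[[-0.0381, -0.0152, 0.0015, 0.0141, -1], [-0.0383, -0.0147, 0.0015, 0.0141, -1], [-0.0385, -0.0141, 0.0015, 0.0141, -1], [-0.0387, -0.0136, 0.0015, 0.0141, -1], [-0.0389, -0.013, 0.0015, 0.0141, -1]]
```

Emit:
{"name": "send_rows", "arguments": {
  "rows": [
    [0,0,-0.005,0,-1],
    [0,0,-0.012,0,-1],
    [0,0,-0.013,0,-1],
    [0,0,-0.012,0,-1]
  ]
}}

```text
t: 20.2
ee_pos: [649.2, 40.5, 196.1]
orientation: [2.181, 2.26, 0.001]
ft_force: [-0.3, -0.1, -4.8]
width: 28.4
```

Emit:
{"name": "send_rows", "arguments": {
  "rows": [
    [-0.0369,-0.0179,0.0015,0.0141,-1],
    [-0.0372,-0.0173,0.0015,0.0141,-1],
    [-0.0374,-0.0168,0.0015,0.0141,-1],
    [-0.0376,-0.0163,0.0015,0.0141,-1],
    [-0.0379,-0.0158,0.0015,0.0141,-1]
  ]
}}

```text
t: 20.7
ee_pos: [565.9, -148.6, 188.5]
orientation: [2.259, 2.181, 0.001]
ft_force: [0.8, -0.6, -3.9]
width: 28.2
```

Emit:
{"name": "send_rows", "arguments": {
  "rows": [
    [-0.0381,-0.0152,0.0015,0.0141,-1],
    [-0.0383,-0.0147,0.0015,0.0141,-1],
    [-0.0385,-0.0141,0.0015,0.0141,-1],
    [-0.0387,-0.0136,0.0015,0.0141,-1],
    [-0.0389,-0.013,0.0015,0.0141,-1]
  ]
}}

```text
t: 21.2
ee_pos: [483.2, -336.7, 181.0]
orientation: [2.334, 2.1, 0.001]
ft_force: [0.0, -0.3, -3.5]
width: 28.3
```

Emit:
{"name": "send_rows", "arguments": {
  "rows": [
    [0,0,0.02,0,-1],
    [0,0,0.02,0,-1],
    [0,0,0,0,-1],
    [0,0,0,0,-1]
  ]
}}

```text
t: 21.6
ee_pos: [483.9, -335.0, 140.5]
orientation: [2.335, 2.102, 0.0]
ft_force: [-0.0, 0.3, -4.6]
width: 28.3
```

```bash
python3 - <<'E'
from h import *
im=snap('wrist','w10');p,a,o,R=pose(); print(p,a,o['ft_force'])
E
```

```text
[ 484.25994293 -335.06681528  140.92680948] 83.99496679089096 [ 0.23132131 -1.05664583 -3.88998294]
```

View pics/w10.png

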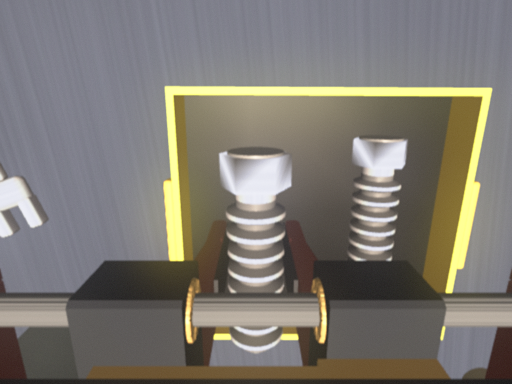

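The second screw sits over the near half of the tray, with the first on the right at (378,200). Lowering.

Emit:
{"name": "send_rows", "arguments": {
  "rows": [
    [0,0,0.02,0,-1],
    [0,0,0.018,0,-1],
    [0,0,0.009,0,-1],
    [0,0,0.003,0,-1],
    [0,0,0,0,-1]
  ]
}}

```text
t: 22.15
ee_pos: [484.0, -334.9, 90.2]
orientation: [2.334, 2.102, 0.0]
ft_force: [0.8, -0.0, -4.3]
width: 28.3
```

Emit:
{"name": "send_rows", "arguments": {
  "rows": [
    [0,0,0.001,0,-1],
    [0,0,0,0,-1],
    [0,0,0,0,-1]
  ]
}}

```text
t: 22.45
ee_pos: [483.9, -335.1, 89.3]
orientation: [2.334, 2.101, 0.0]
ft_force: [-0.4, -0.6, -4.6]
width: 28.5
```

Emit:
{"name": "send_rows", "arguments": {
  "rows": [
    [0,0,0.0008,0,-1],
    [0,0,0.0006,0,-1],
    [0,0,0.0004,0,-1],
    [0,0,0,0,-1]
  ]
}}

```text
t: 22.85
ee_pos: [483.7, -335.0, 87.5]
orientation: [2.335, 2.101, 0.0]
ft_force: [-1.4, 1.8, 3.4]
width: 28.3
```

Emit:
{"name": "send_rows", "arguments": {
  "rows": [
    [0,0,0.0004,0,-1],
    [0,0,0,0,-1],
    [0,0,0,0,-1]
  ]
}}

```text
t: 23.15
ee_pos: [483.7, -335.0, 87.4]
orientation: [2.335, 2.101, 0.0]
ft_force: [-2.6, 1.3, 9.1]
width: 28.3
```

Contact with the tray floor, so I'll release. Then I'll go to a look pose for the fine screw, whose origin is around (493, 140) with yaw ~106°.

Emit:
{"name": "send_rows", "arguments": {
  "rows": [
    [0,0,0,0,0.1],
    [0,0,0,0,0.1],
    [0,0,0,0,0.1],
    [0,0,0,0,0.1],
    [0,0,0,0,0.1]
  ]
}}

```text
t: 23.65
ee_pos: [483.6, -334.9, 86.4]
orientation: [-2.335, -2.102, 0.0]
ft_force: [-0.0, 0.1, 0.1]
width: 48.1
```

```bash
python3 - <<'E'
from h import *
im=load('top0')
for u,v in ((161.5,219.5),(203,210.5)): print(world(im,u,v,z=15).round(1))
p,a,o,R=pose();print(p,o['ft_force'],o['width'])
plan(511,77,185,104.5,1,n=10,frm=(483.7,-335,187,83.9))
E
```

```text
[481.3 200.2  15. ]
[507.1  86.7  15. ]
[ 483.64699482 -334.88938458   86.44929513] [-0.01993767  0.12107863  0.06467698] 48.101055022986465
t 23.65 at [ 483.7 -335.   187. ] 83.9 n 10
[[0.0413, -0.0017, 0.0002, -0.036, 1], [0.0413, -0.0002, 0.0002, -0.036, 1], [0.0413, 0.0013, 0.0002, -0.036, 1], [0.0412, 0.0028, 0.0002, -0.036, 1], [0.0411, 0.0043, 0.0002, -0.036, 1]]
[[0.0409, 0.0057, 0.0002, -0.036, 1], [0.0407, 0.0072, 0.0002, -0.036, 1], [0.0404, 0.0087, 0.0002, -0.036, 1], [0.04, 0.0101, 0.0002, -0.036, 1], [0.0396, 0.0115, 0.0002, -0.036, 1]]
```

```bash
python3 - <<'E'
from h import *
plan(511,69,160,103,1,n=10,frm=(483.7,-335,170,83.9))
E
```

```text
t 23.65 at [ 483.7 -335.   170. ] 83.9 n 10
[[0.0405, -0.0016, 0.001, -0.0333, 1], [0.0405, -0.0002, 0.001, -0.0333, 1], [0.0405, 0.0011, 0.001, -0.0333, 1], [0.0404, 0.0025, 0.001, -0.0333, 1], [0.0403, 0.0038, 0.001, -0.0333, 1]]
[[0.0402, 0.0052, 0.001, -0.0333, 1], [0.04, 0.0065, 0.001, -0.0333, 1], [0.0397, 0.0078, 0.001, -0.0333, 1], [0.0394, 0.0091, 0.001, -0.0333, 1], [0.0391, 0.0104, 0.001, -0.0333, 1]]
```

Emit:
{"name": "send_rows", "arguments": {
  "rows": [
    [0,0,-0.01,0,0.1],
    [0,0,-0.027,0,0.1],
    [0,0,-0.047,0,0.1]
  ]
}}

```text
t: 23.95
ee_pos: [482.2, -333.9, 169.5]
orientation: [-2.331, -2.098, 0.002]
ft_force: [0.8, 0.1, -0.1]
width: 48.5
```

Emit:
{"name": "send_rows", "arguments": {
  "rows": [
    [0.0405,-0.0016,0.001,-0.0333,1],
    [0.0405,-0.0002,0.001,-0.0333,1],
    [0.0405,0.0011,0.001,-0.0333,1],
    [0.0404,0.0025,0.001,-0.0333,1],
    [0.0403,0.0038,0.001,-0.0333,1]
  ]
}}

```text
t: 24.45
ee_pos: [497.1, -131.4, 166.4]
orientation: [2.151, 2.289, 0.001]
ft_force: [0.0, -0.5, -0.5]
width: 85.0
```

Emit:
{"name": "send_rows", "arguments": {
  "rows": [
    [0.0402,0.0052,0.001,-0.0333,1],
    [0.04,0.0065,0.001,-0.0333,1],
    [0.0397,0.0078,0.001,-0.0333,1],
    [0.0394,0.0091,0.001,-0.0333,1],
    [0.0391,0.0104,0.001,-0.0333,1]
  ]
}}

```text
t: 24.95
ee_pos: [510.5, 70.8, 161.3]
orientation: [1.952, 2.46, 0.001]
ft_force: [0.4, 0.2, 0.5]
width: 88.0
```

Emit:
{"name": "send_rows", "arguments": {
  "rows": [
    [0,0,0,0,1],
    [0,0,0,0,1],
    [0,0,0,0,1]
  ]
}}

```text
t: 25.25
ee_pos: [510.4, 68.4, 160.9]
orientation: [1.955, 2.459, -0.0]
ft_force: [-1.8, -0.1, 0.1]
width: 88.0
```

```bash
python3 - <<'E'
from h import *
im=snap('wrist','w11');p,a,o,R=pose(); print(p,a,o['ft_force'])
snap('top','t11'); crop('t11',310,150,420,260,5,'c11')
E
```

```text
[510.38873828  68.12002311 160.80059851] 102.97061530775025 [ 0.5004373   0.13805013 -0.65213601]
```

View pics/w11.png

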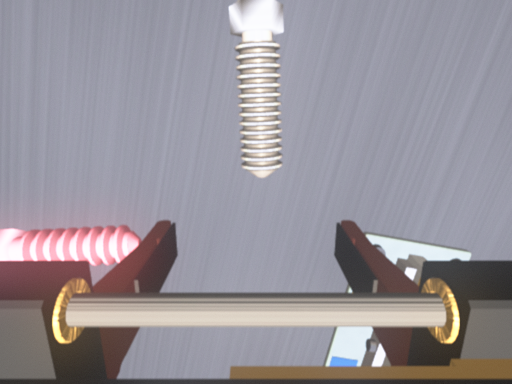

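View pics/c11.png

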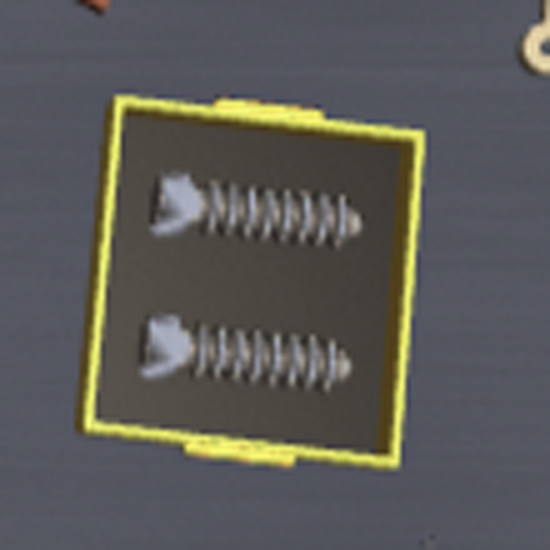

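Both coarse screws lie flat in the yellow tray. The fine screw is at column 260, rows 0–175.

```bash
python3 - <<'E'
from h import *
im=load('w11'); r=rings(im,36,175,255,265,30,1.2); print(r.round(1))
e0,e1=r[0,2:4],r[-1,2:4]
d=e0-e1; print(len(r),'yaw',np.degrees(np.arctan2(d[1],d[0])),'mid',(e0+e1)/2,'len',np.linalg.norm(d))
E
```

```text
[[ 42.   45.  487.5 173.9  29.3]
 [ 53.   55.  488.9 168.   29.3]
 [ 63.   65.  490.2 162.4  29.7]
 [ 74.   76.  491.7 156.1  29.2]
 [ 84.   85.  493.  150.6  29.6]
 [ 93.   95.  494.3 144.9  29.4]
 [103.  105.  495.7 138.9  29.5]
 [112.  114.  497.  133.4  29.4]
 [122.  124.  498.5 127.2  29.2]
 [131.  133.  499.8 121.5  29.4]
 [140.  142.  501.2 115.7  29.1]
 [149.  151.  502.6 109.8  29.2]
 [158.  160.  504.  103.8  29.3]
 [167.  168.  505.3  98.1  29.2]]
14 yaw 103.23104717649798 mid [496.41657457 135.99678964] len 77.8428525293916
```

```bash
python3 - <<'E'
from h import *
plan(493.4,148.7,83.5,103.2,1,n=3,frm=(510.4,68.2,160.8,103))
E
```

```text
t 25.35 at [510.4  68.2 160.8] 103.0 n 3
[[0.0274, 0.0005, 0.0258, -0.0012, 1], [0.0274, 0.0005, 0.0258, -0.0012, 1], [0.0274, 0.0006, 0.0258, -0.0012, 1]]
```

Emit:
{"name": "send_rows", "arguments": {
  "rows": [
    [0.0274,0.0005,0.018,-0.0012,1],
    [0.0274,0.0005,0.02,-0.0012,1],
    [0.0274,0.0006,0.02,-0.0012,0.5],
    [0,0,0.017,0,0.2],
    [0,0,0,0,-0.1]
  ]
}}

```text
t: 25.85
ee_pos: [492.1, 148.8, 83.9]
orientation: [-1.949, -2.461, 0.005]
ft_force: [-0.2, -1.0, -0.1]
width: 67.8
```

Emit:
{"name": "send_rows", "arguments": {
  "rows": [
    [0,0,0,0,-0.1],
    [0,0,0,0,-0.1]
  ]
}}

```text
t: 26.05
ee_pos: [494.0, 148.8, 86.4]
orientation: [1.952, 2.461, 0.001]
ft_force: [0.0, 0.7, 0.0]
width: 51.3
```

Emit:
{"name": "send_rows", "arguments": {
  "rows": [
    [0,-0.0005,0.0025,0,-0.1],
    [0,0,0,0,-0.1],
    [0,0,0,0,-1],
    [0,0,0,0,-1],
    [0,0,0,0,-1]
  ]
}}

```text
t: 26.55
ee_pos: [493.4, 149.5, 83.4]
orientation: [1.95, 2.462, 0.001]
ft_force: [1.5, -0.8, 2.5]
width: 28.2
```

Emit:
{"name": "send_rows", "arguments": {
  "rows": [
    [0,0,0,0,-1],
    [0,0,0,0,-1],
    [0,0,0,0,-1]
  ]
}}

```text
t: 26.85
ee_pos: [493.4, 149.5, 83.4]
orientation: [1.95, 2.462, 0.001]
ft_force: [2.2, -2.3, 4.9]
width: 27.7
```

```bash
python3 - <<'E'
from h import *
p,a,o,R=pose(); print(p,a,o['width'],o['ft_force'])
# look pose: see fine land in view beyond screw head: fine land y ~ -93 -> TCP y ~ -200
plan(653,-205,205,92.0,-1,n=10,frm=(493.4,148.7,175,103.2))
E
```

```text
[493.40159664 149.50201318  83.39550636] 103.26211417368249 27.73435569697928 [ 2.20712227 -2.31385178  4.92528582]
t 26.85 at [493.4 148.7 175. ] 103.2 n 10
[[-0.0381, 0.0075, -0.003, 0.0195, -1], [-0.0379, 0.0082, -0.003, 0.0195, -1], [-0.0378, 0.0089, -0.003, 0.0195, -1], [-0.0376, 0.0097, -0.003, 0.0195, -1], [-0.0374, 0.0104, -0.003, 0.0195, -1]]
[[-0.0372, 0.0111, -0.003, 0.0195, -1], [-0.0369, 0.0119, -0.003, 0.0195, -1], [-0.0367, 0.0126, -0.003, 0.0195, -1], [-0.0365, 0.0133, -0.003, 0.0195, -1], [-0.0362, 0.014, -0.003, 0.0195, -1]]
```

Emit:
{"name": "send_rows", "arguments": {
  "rows": [
    [0,0,-0.012,0,-1],
    [0,0,-0.035,0,-1],
    [0,0,-0.045,0,-1]
  ]
}}

```text
t: 27.15
ee_pos: [490.3, 149.0, 174.1]
orientation: [-1.947, -2.459, 0.009]
ft_force: [0.7, -0.3, -4.9]
width: 27.9
```

Emit:
{"name": "send_rows", "arguments": {
  "rows": [
    [-0.0381,0.0075,-0.003,0.0195,-1],
    [-0.0379,0.0082,-0.003,0.0195,-1],
    [-0.0378,0.0089,-0.003,0.0195,-1],
    [-0.0376,0.0097,-0.003,0.0195,-1],
    [-0.0374,0.0104,-0.003,0.0195,-1]
  ]
}}

```text
t: 27.65
ee_pos: [571.9, -28.5, 189.8]
orientation: [-2.067, -2.362, 0.003]
ft_force: [-0.4, -0.4, -5.1]
width: 27.7
```

Emit:
{"name": "send_rows", "arguments": {
  "rows": [
    [-0.0372,0.0111,-0.003,0.0195,-1],
    [-0.0369,0.0119,-0.003,0.0195,-1],
    [-0.0367,0.0126,-0.003,0.0195,-1],
    [-0.0365,0.0133,-0.003,0.0195,-1],
    [-0.0362,0.014,-0.003,0.0195,-1]
  ]
}}

```text
t: 28.15
ee_pos: [651.9, -205.0, 204.3]
orientation: [-2.179, -2.258, 0.002]
ft_force: [0.4, -0.8, -4.9]
width: 27.8
```

Emit:
{"name": "send_rows", "arguments": {
  "rows": [
    [0,0,0,0,-1],
    [0,0,0,0,-1],
    [0,0,0,0,-1],
    [0,0,0,0,-1]
  ]
}}

```text
t: 28.55
ee_pos: [652.0, -202.7, 204.5]
orientation: [-2.178, -2.261, 0.001]
ft_force: [0.1, 0.5, -5.3]
width: 27.9
```

```bash
python3 - <<'E'
from h import *
im=snap('wrist','w12');p,a,o,R=pose(); print(p,a,o['ft_force'])
print(rings(im,200,292,252,260,p[2]-54,1.2).round(2))
E
```

```text
[ 652.27952641 -202.83941327  204.78418038] 92.16325566724181 [ 0.04398103  0.49617579 -5.44259647]
[[ 211.    215.    649.82 -177.61  150.24]
 [ 223.    227.    650.04 -183.38  150.39]
 [ 236.    239.    650.29 -189.66  150.18]
 [ 248.    251.    650.51 -195.65  150.4 ]
 [ 260.    262.    650.59 -201.79  150.07]
 [ 270.    274.    650.97 -207.48  150.32]
 [ 281.    285.    651.19 -213.52  150.19]]
```

View pics/w12.png

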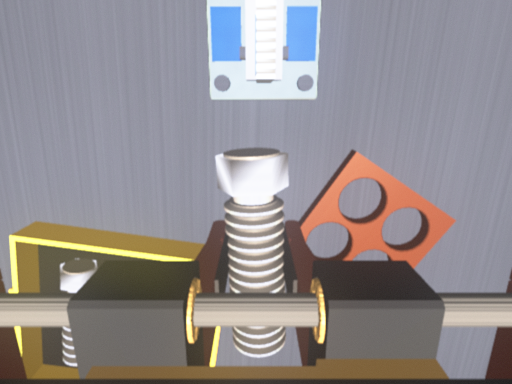

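```bash
python3 - <<'E'
from h import *
im=load('w12')
for v in range(0,84):
    m=np.median([world(im,u,v) for u in range(261,270)],0); print(v,m[1:].round(1),end=' | ' if v%6 else '\n')
print()
print(rings(im,0,84,261,270,75,.9).round(2))
for v in (10,22,34,46,58):
    us=[u for u in range(240,290) if world(im,u,v)[2]>67]
    print(v,min(us),max(us),((world(im,min(us)-.5,v,z=75)+world(im,max(us)+.5,v,z=75))/2).round(2))
E
```

```text
0 [-63.3  44.7]
1 [-71.1  71.8] | 2 [-71.7  72. ] | 3 [-72.1  71.5] | 4 [-72.8  71.8] | 5 [-74.   74.6] | 6 [-74.6  74.7]
7 [-75.1  75. ] | 8 [-75.5  74.1] | 9 [-76.  74.] | 10 [-76.2  72.6] | 11 [-76.6  71.9] | 12 [-77.1  71.9]
13 [-77.5  71.6] | 14 [-78.2  72. ] | 15 [-78.8  72.4] | 16 [-80.   75.4] | 17 [-80.5  74.7] | 18 [-80.9  74.4]
19 [-81.5  74.4] | 20 [-81.8  73.6] | 21 [-82.3  73.3] | 22 [-82.6  72.1] | 23 [-83.   71.4] | 24 [-83.6  72. ]
25 [-84.2  72.3] | 26 [-84.8  72. ] | 27 [-85.8  74.7] | 28 [-86.5  74.7] | 29 [-86.9  74.6] | 30 [-87.4  74.3]
31 [-87.9  73.4] | 32 [-88.3  73.1] | 33 [-88.6  71.6] | 34 [-89.2  72.1] | 35 [-89.8  72.1] | 36 [-90.3  71.7]
37 [-91.1  72.9] | 38 [-92.  75.] | 39 [-92.5  75. ] | 40 [-93.   74.5] | 41 [-93.6  74.5] | 42 [-94.   73.3]
43 [-94.3  72. ] | 44 [-94.8  72. ] | 45 [-95.4  71.4] | 46 [-96.   72.4] | 47 [-96.6  71.8] | 48 [-97.4  74.1]
49 [-98.1  74.9] | 50 [-98.7  74.4] | 51 [-99.3  74.7] | 52 [-99.7  73.9] | 53 [-100.1   72.7] | 54 [-100.5   71.7]
55 [-101.1   71.5] | 56 [-101.7   71.6] | 57 [-102.3   72.1] | 58 [-103.    72.2] | 5
[... 287 characters left out ...]
 [-111.9   73.7] | 74 [-112.4   71.9] | 75 [-113.   72.] | 76 [-113.5   71.3] | 77 [-114.2   71.8] | 78 [-114.6   68.3]
79 [-114.6   57.5] | 80 [-114.5   44.8] | 81 [-114.4   31.6] | 82 [-114.4   15.4] | 83 [-114.7    8.3] | 
[[   5.      7.    651.44  -74.55   74.74]
 [  16.     19.    651.59  -80.71   74.73]
 [  27.     30.    652.    -86.66   74.56]
 [  38.     41.    652.29  -92.77   74.74]
 [  49.     51.    652.56  -98.7    74.68]
 [  59.     62.    652.83 -104.73   74.94]
 [  69.     72.    653.11 -110.52   74.36]]
10 256 275 [651.83 -76.73  75.  ]
22 256 275 [652.13 -83.19  75.  ]
34 256 275 [652.44 -89.77  75.  ]
46 251 275 [651.22 -96.52  75.  ]
58 256 275 [ 653.07 -103.29   75.  ]
```

```bash
python3 - <<'E'
from h import *
im=load('w12')
d=[]
for v,x in zip((215,227,239,251,262,274,285),(39,33,27,21,15,9,3)):
    m=[np.median([world(im,u,k) for u in range(252,261)],0) for k in(v-1,v,v+1)]; print(v,[q[1:].round(1) for q in m]); d.append((m[1][1]-.25+.7-x))
print(np.round(d,2),np.mean(d))
E
```

```text
215 [array([-177.9,  150.5]), array([-178.6,  150.3]), array([-180. ,  147.7])]
227 [array([-183.9,  150.5]), array([-184.3,  150.5]), array([-186.1,  147.2])]
239 [array([-190. ,  150.1]), array([-190.4,  150.1]), array([-192. ,  147.9])]
251 [array([-195.9,  150.5]), array([-196.4,  150.3]), array([-198.6,  147.1])]
262 [array([-201.6,  150.4]), array([-202.4,  150. ]), array([-204. ,  147.8])]
274 [array([-208. ,  150.4]), array([-208.4,  150.7]), array([-211.1,  147. ])]
285 [array([-213.9,  150.5]), array([-214.6,  150.1]), array([-216.9,  147.4])]
[-217.13 -216.86 -216.96 -217.   -216.94 -216.98 -217.13] -216.99694342020598
```

Tooth and ring edges give the fine centre tooth at y ≈ −92.4 and the held origin at ≈ −216.95. The TCP target is therefore (653.4, −78.4).

```bash
python3 - <<'E'
from h import *
plan(653.4,-78.4,172,92.1,-1,n=4,frm=(652.28,-202.84,204.8,92.16))
E
```

```text
t 28.6 at [ 652.3 -202.8  204.8] 92.16 n 4
[[0.0311, 0.0015, 0.0082, 0.0003, -1], [0.0311, 0.0014, 0.0082, 0.0003, -1], [0.0311, 0.0014, 0.0082, 0.0003, -1], [0.0311, 0.0014, 0.0082, 0.0003, -1]]
```

Emit:
{"name": "send_rows", "arguments": {
  "rows": [
    [0.0311,0.0015,0.006,0,-1],
    [0.0311,0.0014,0.009,0,-1],
    [0.0311,0.0014,0.009,0,-1],
    [0.0311,0.0014,0.008,0,-1],
    [0,0,0,0,-1]
  ]
}}

```text
t: 29.1
ee_pos: [652.8, -75.0, 171.8]
orientation: [-2.173, -2.264, 0.002]
ft_force: [0.2, 0.1, -4.3]
width: 28.0
```

Emit:
{"name": "send_rows", "arguments": {
  "rows": [
    [0,0,0,0,-1],
    [0,0,0,0,-1],
    [0,0,0,0,-1],
    [0,0,0,0,-1]
  ]
}}

```text
t: 29.5
ee_pos: [654.1, -80.5, 173.4]
orientation: [2.182, 2.26, 0.0]
ft_force: [-0.5, 0.3, -5.1]
width: 28.1
```

Emit:
{"name": "send_rows", "arguments": {
  "rows": [
    [0.0021,-0.0007,0.005,0,-1],
    [0,0,0.004,0,-1],
    [0,0,0,0,-1],
    [0,0,0,0,-1]
  ]
}}

```text
t: 29.9
ee_pos: [653.1, -77.6, 163.7]
orientation: [-2.18, -2.261, 0.001]
ft_force: [0.1, -0.5, -5.3]
width: 28.1
```

Emit:
{"name": "send_rows", "arguments": {
  "rows": [
    [-0.0008,0.0002,0.001,0,-1],
    [0,0,0,0,-1],
    [0,0,0,0,-1]
  ]
}}

```text
t: 30.2
ee_pos: [653.6, -78.4, 163.2]
orientation: [2.181, 2.261, 0.0]
ft_force: [-0.5, 0.4, -5.3]
width: 27.9
```

```bash
python3 - <<'E'
from h import *
im=snap('wrist','w13');p,a,o,R=pose(); print(p,a,o['ft_force'])
r=rings(im,200,292,252,260,p[2]-54,1.2);print(r.round(2)); print(r[:7,3]-np.array([39,33,27,21,15,9,3])[:len(r)])
E
```

```text
[653.58110944 -78.38187306 163.18504514] 92.08502881975055 [-0.11872331 -0.28936552 -5.7280609 ]
[[211.   215.   651.53 -53.27 108.84]
 [223.   227.   651.74 -59.11 108.82]
 [235.   239.   651.96 -65.17 108.6 ]
 [247.   251.   652.19 -71.14 108.87]
 [259.   263.   652.41 -77.31 108.99]
 [270.   274.   652.62 -83.2  108.83]
 [282.   285.   652.86 -89.4  108.93]]
[-92.27127563 -92.11020267 -92.1696151  -92.14061429 -92.30725363
 -92.2023505  -92.40378774]
```

Aligned. Descending gently.

Emit:
{"name": "send_rows", "arguments": {
  "rows": [
    [0,0,0.0015,0,-1],
    [0,0,0.0015,0,-1],
    [0,0,0.0005,0,-1],
    [0,0,0,0,-1]
  ]
}}

```text
t: 30.65
ee_pos: [653.4, -78.4, 159.4]
orientation: [-2.181, -2.261, 0.0]
ft_force: [-0.6, -0.1, -5.1]
width: 27.9
```

Emit:
{"name": "send_rows", "arguments": {
  "rows": [
    [0,0,0.001,0,-1],
    [0,0,0.0008,0,-1],
    [0,0,0,0,-1]
  ]
}}

```text
t: 30.95
ee_pos: [653.4, -78.4, 157.6]
orientation: [-2.181, -2.261, 0.0]
ft_force: [0.6, 0.9, -5.1]
width: 28.2
```

Already below riding height (~158.6) with no force, so it is going into the notches.

Emit:
{"name": "send_rows", "arguments": {
  "rows": [
    [0,0,0.0008,0,-1],
    [0,0,0.0006,0,-1],
    [0,0,0,0,-1]
  ]
}}

```text
t: 31.25
ee_pos: [653.5, -78.3, 156.3]
orientation: [-2.181, -2.261, 0.0]
ft_force: [-0.9, 0.4, -5.1]
width: 28.3
```

Emit:
{"name": "send_rows", "arguments": {
  "rows": [
    [0,0,0.0006,0,-1],
    [0,0,0,0,-1],
    [0,0,0,0,-1]
  ]
}}

```text
t: 31.55
ee_pos: [653.5, -78.4, 155.8]
orientation: [-2.181, -2.261, 0.0]
ft_force: [1.3, -1.1, -4.9]
width: 28.0
```

Emit:
{"name": "send_rows", "arguments": {
  "rows": [
    [0,0,0.0006,0,-1],
    [0,0,0.0004,0,-1],
    [0,0,0,0,-1]
  ]
}}

```text
t: 31.85
ee_pos: [653.6, -78.3, 155.3]
orientation: [2.18, 2.261, 0.0]
ft_force: [-2.3, 0.7, 1.6]
width: 28.0
```

Emit:
{"name": "send_rows", "arguments": {
  "rows": [
    [0,0,0.0002,0,-1],
    [0,0,0,0,-1],
    [0,0,0,0,-1]
  ]
}}

```text
t: 32.15
ee_pos: [653.7, -78.2, 155.1]
orientation: [2.18, 2.261, 0.001]
ft_force: [-3.2, 2.9, 6.0]
width: 27.6
```

```bash
python3 - <<'E'
from h import *
im=snap('wrist','w14');p,a,o,R=pose(); print(p,a,o['ft_force'])
r=rings(im,200,292,252,260,101,1.4);print(r.round(2))
snap('side','s14'); crop('s14',245,150,345,260,5,'c14')
E
```

```text
[653.66153235 -78.25245669 155.14481014] 92.08667858138242 [-3.4991546   1.59195659  5.44358958]
[[210.   214.   651.61 -52.76 100.54]
 [222.   227.   651.84 -58.78 100.69]
 [235.   239.   652.07 -64.91 100.85]
 [246.   251.   652.24 -70.83 100.68]
 [258.   262.   652.49 -76.77 100.75]
 [269.   274.   652.72 -82.95 100.6 ]
 [280.   285.   652.94 -88.78 100.81]
 [291.   291.   653.12 -93.86 100.23]]
```

View pics/c14.png

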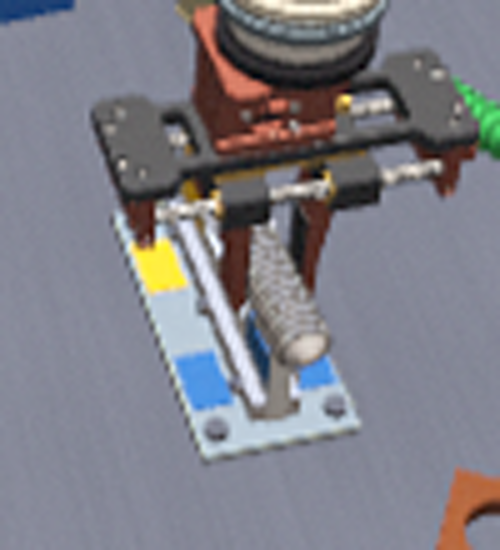

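The fine screw is fully home, with contact at 155.3 against 155.6 predicted. I'll hold it briefly, then carry it to the blue tray.

```bash
python3 - <<'E'
from h import *
plan(520.9,346,180,96.6,-1,n=11,frm=(653.5,-78.3,195,92.1))
E
```

```text
t 32.25 at [653.5 -78.3 195. ] 92.1 n 11
[[0.039, -0.0106, 0.0014, -0.0071, -1], [0.0391, -0.0104, 0.0014, -0.0071, -1], [0.0391, -0.0101, 0.0014, -0.0071, -1], [0.0392, -0.0098, 0.0014, -0.0071, -1], [0.0393, -0.0095, 0.0014, -0.0071, -1]]
[[0.0393, -0.0092, 0.0014, -0.0071, -1], [0.0394, -0.009, 0.0014, -0.0071, -1], [0.0395, -0.0087, 0.0014, -0.0071, -1], [0.0395, -0.0084, 0.0014, -0.0071, -1], [0.0396, -0.0081, 0.0014, -0.0071, -1]]
[[0.0396, -0.0078, 0.0014, -0.0071, -1]]
```

Emit:
{"name": "send_rows", "arguments": {
  "rows": [
    [0,0,0,0,-1],
    [0,0,-0.005,0,-1],
    [0,0,-0.012,0,-1],
    [0,0,-0.013,0,-1],
    [0,0,-0.01,0,-1]
  ]
}}

```text
t: 32.75
ee_pos: [654.0, -78.5, 196.1]
orientation: [2.18, 2.261, 0.001]
ft_force: [-0.2, 0.4, -5.2]
width: 27.9
```

Emit:
{"name": "send_rows", "arguments": {
  "rows": [
    [0.039,-0.0106,0.0014,-0.0071,-1],
    [0.0391,-0.0104,0.0014,-0.0071,-1],
    [0.0391,-0.0101,0.0014,-0.0071,-1],
    [0.0392,-0.0098,0.0014,-0.0071,-1],
    [0.0393,-0.0095,0.0014,-0.0071,-1]
  ]
}}

```text
t: 33.25
ee_pos: [593.0, 115.9, 188.6]
orientation: [2.139, 2.299, 0.002]
ft_force: [0.5, 0.1, -5.3]
width: 28.1
```

Emit:
{"name": "send_rows", "arguments": {
  "rows": [
    [0.0393,-0.0092,0.0014,-0.0071,-1],
    [0.0394,-0.009,0.0014,-0.0071,-1],
    [0.0395,-0.0087,0.0014,-0.0071,-1],
    [0.0395,-0.0084,0.0014,-0.0071,-1],
    [0.0396,-0.0081,0.0014,-0.0071,-1]
  ]
}}

```text
t: 33.75
ee_pos: [532.8, 309.1, 181.6]
orientation: [2.098, 2.337, 0.002]
ft_force: [0.5, -0.3, -4.6]
width: 28.0
```

Emit:
{"name": "send_rows", "arguments": {
  "rows": [
    [0.0396,-0.0078,0.0014,-0.0071,-1],
    [0,0,0.02,0,-1],
    [0,0,0.02,0,-1],
    [0,0,0,0,-1],
    [0,0,0,0,-1]
  ]
}}

```text
t: 34.25
ee_pos: [521.3, 345.9, 139.7]
orientation: [2.091, 2.345, 0.0]
ft_force: [0.2, 0.3, -3.6]
width: 28.3
```

```bash
python3 - <<'E'
from h import *
im=snap('wrist','w15');p,a,o,R=pose(); print(p,a,o['ft_force'])
E
```

```text
[521.74679514 346.04858192 140.31499351] 96.53458827894298 [-0.08986606  0.41315557 -4.30948797]
```

View pics/w15.png

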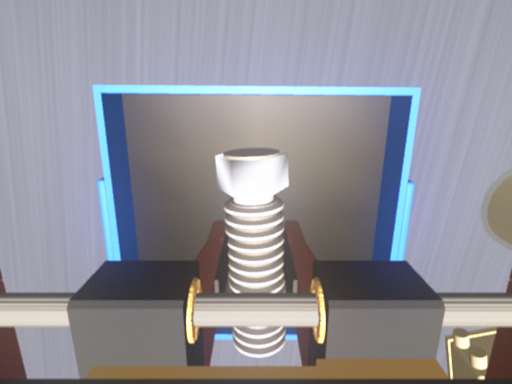

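The fine screw is centred over the blue tray (column 256, tray walls at 100 and 415). Lowering.

Emit:
{"name": "send_rows", "arguments": {
  "rows": [
    [0,0,0.02,0,-1],
    [0,0,0.018,0,-1],
    [0,0,0.009,0,-1],
    [0,0,0.003,0,-1],
    [0,0,0,0,-1]
  ]
}}

```text
t: 34.8
ee_pos: [521.0, 345.8, 88.9]
orientation: [-2.091, -2.345, 0.001]
ft_force: [0.3, -0.5, -5.3]
width: 27.7
```

Emit:
{"name": "send_rows", "arguments": {
  "rows": [
    [0,0,0.001,0,-1],
    [0,0,0.0005,0,-1],
    [0,0,0,0,-1]
  ]
}}

```text
t: 35.1
ee_pos: [521.3, 346.1, 88.1]
orientation: [2.091, 2.345, 0.001]
ft_force: [-0.0, 0.3, -6.3]
width: 28.0
```

Emit:
{"name": "send_rows", "arguments": {
  "rows": [
    [0,0,0.0006,0,-1],
    [0,0,0.0004,0,-1],
    [0,0,0,0,-1]
  ]
}}

```text
t: 35.4
ee_pos: [521.3, 346.1, 87.4]
orientation: [2.091, 2.345, 0.001]
ft_force: [-1.8, -0.7, 3.4]
width: 27.8
```

Emit:
{"name": "send_rows", "arguments": {
  "rows": [
    [0,0,0.0003,0,-1],
    [0,0,0,0,-1],
    [0,0,0,0,-1]
  ]
}}

```text
t: 35.7
ee_pos: [521.3, 346.1, 87.4]
orientation: [2.091, 2.345, 0.001]
ft_force: [-2.4, -2.3, 6.8]
width: 27.4
```

Floor contact. I'll release, then rise clear.

Emit:
{"name": "send_rows", "arguments": {
  "rows": [
    [0,0,0,0,0.2],
    [0,0,0,0,0.2],
    [0,0,0,0,0.2],
    [0,0,0,0,0.2],
    [0,0,0,0,0.2]
  ]
}}

```text
t: 36.2
ee_pos: [521.1, 345.9, 86.3]
orientation: [2.091, 2.345, -0.0]
ft_force: [-0.6, 0.2, 0.2]
width: 52.8
```

Emit:
{"name": "send_rows", "arguments": {
  "rows": [
    [0,0,-0.01,0,0.2],
    [0,0,-0.025,0,0.2],
    [0,0,-0.045,0,0.2],
    [0,0,-0.045,0,0.2],
    [0,0,-0.04,0,0.2]
  ]
}}

```text
t: 36.7
ee_pos: [521.1, 346.0, 254.2]
orientation: [2.09, 2.345, 0.002]
ft_force: [1.4, -0.1, 0.5]
width: 52.9
```

Emit:
{"name": "send_rows", "arguments": {
  "rows": [
    [-0.045,0,0,0,0.5],
    [-0.045,0,0,0,0.5],
    [-0.045,0,0,0,0.5],
    [-0.045,0,0,0,0.5],
    [0,0,0,0,0.5]
  ]
}}

```text
t: 37.2
ee_pos: [541.8, 162.9, 252.1]
orientation: [2.095, 2.34, -0.001]
ft_force: [-0.0, -0.1, -0.9]
width: 65.9
```

```bash
python3 - <<'E'
from h import *
im=snap('top','t16');snap('side','s16');p,a,o,R=pose(); print(p,o['t'],o['ft_force'],o['width'])
E
```

```text
[541.88727408 166.39940656 252.09910727] 37.3 [-0.41269325  1.18702332  0.21627763] 66.1862316336882
```

View pics/t16.png

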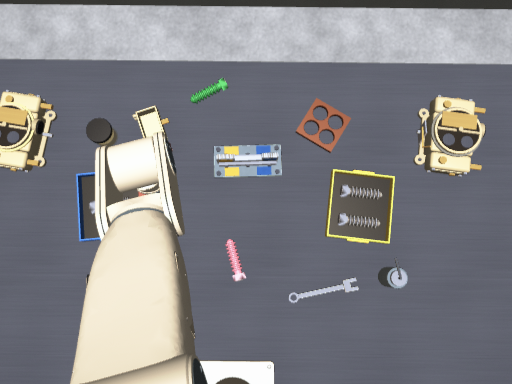

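View pics/s16.png

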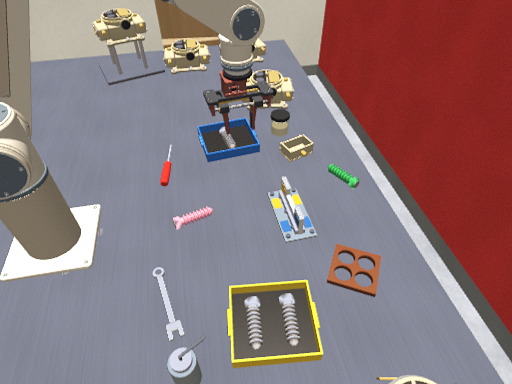

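The side view shows the fine screw in the blue tray (228,137), both coarse ones in the yellow tray, and the bystanders unmoved. I'll settle, check the heights and hand in.

Emit:
{"name": "send_rows", "arguments": {
  "rows": [
    [-0.04,0,-0.02,0,0.5],
    [-0.04,0,-0.02,0,0.5],
    [0,0,0,0,0.5],
    [0,0,0,0,0.5],
    [0,0,0,0,0.5]
  ]
}}

```text
t: 37.8
ee_pos: [550.4, 89.1, 290.9]
orientation: [-2.089, -2.346, 0.0]
ft_force: [0.4, -0.2, 0.6]
width: 66.3
```

```bash
python3 - <<'E'
from h import *
im=snap('side','s17')
for n,(x0,y0,x1,y1) in dict(blue=(215,126,240,150),yel1=(245,293,262,350),yel2=(280,292,300,347)).items():
    P=np.array([world(im,u,v) for v in range(y0,y1) for u in range(x0,x1)]); Q=P[(P[:,2]>14)&(P[:,2]<60)]
    c=Q.mean(0); V=np.linalg.svd(Q-c)[2][0]; print(n,c.round(1),'top',np.percentile(Q[:,2],98).round(1),'axis',V.round(2))
p,a,o,R=pose(); print(p,o['t'],o['qvel'].round(3),o['ft_force']); ctrl.close_job()
E
```

```text
blue [521.6 332.1  29.1] top 36.6 axis [ 0.19 -0.98  0.03]
yel1 [ 483.7 -342.    29.2] top 36.6 axis [-0.11 -0.99 -0.02]
yel2 [ 561.9 -350.6   29.2] top 36.7 axis [-0.11 -0.99 -0.03]
[550.28108063  89.17301198 290.73897278] 37.85 [ 0.001  0.005  0.    -0.002 -0.    -0.005] [ 0.64223197 -0.21183235  0.79232457]
the job is handed in; nothing more can be done
```

I set all three screws fully home in their notches, laid each in its tray, and handed the job in at about 38 s of the 72 s allowed. The handing-in reports no verdict.

- **Fit in the notches:** Both coarse screws went home on the coarse (yellow) land and the fine screw on the fine (blue) land. Each slid in freely, then showed contact force within about 1 mm of the height expected for fully home, and was held there for over 0.3 s.
- **Placing:** Each screw was lowered until it touched the tray floor and only then released. The second was not touched until the first lay let go, and likewise the third.
- **Last checks:** The side camera shows the two coarse screws in the yellow tray and the fine one in the blue tray, level to about 0.03 rad. They lie within about 45 mm of their tray centres. The arm is clear of everything and reads no force, and by eye the bystanders have not moved.

- **Sign slip:** On the first approach I entered one sideways shift with the wrong sign and was 6 mm off. I corrected it before the jaws touched the screw.
- **Height offset:** Contact at home came 0.3–1.1 mm lower than the camera heights suggested, within the stated calibration error of about 2 mm.

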